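# Load the curing station and hang its shield door

### The arm

A 6-joint arm with a two-finger parallel gripper is mounted at the origin on the work surface. World frame = base frame: x ahead of the robot, y to its left, z up, the work surface at z = 0. Lengths are in m, angles in rad, forces in N, time in s.
With the tool pointing down it reaches from about 0.35 to 0.975 m from the base axis. Payload 4.9 kg.
Tool frame: the origin (TCP) lies at the very end of the fingers, on their centre line; the grasp point (between the pads) lies 19 mm behind it; z points along the fingers, y is the line along which they close (so a half turn about z gives the same grasp; the last joint's range is limited). The gripper opens to 85 mm and grips with 20 to 120 N. Pads are 22 mm wide; open, the fingers measure 114 mm over their backs; the gripper's body (76 mm by 85 mm) begins 54 mm behind the grasp point. The pads swing forward as they close: fully open they stand 13 mm farther back than shut.
Start: joints at [-1.294, 0.053, 1.613, -0, 1.476, -0.119], TCP at [0.241, -0.577, 0.231] pointing down, gripper open.
Joint ranges: [-3.01, 3.01], [-1.01, 2.22], [0.06, 2.58], [-1.02, 4.17], [0.09, 2.62], [-3.14, 3.14]. Speed limits (rad/s): [2.57, 2.57, 3.14, 3.14, 3.14, 3.14].

### API

Orientations are given as a rotation vector (axis times angle).
In Python, from station import ctrl gives the robot as it stands. The module is installed in compiled form; this text tells all that it offers.
- The arm moves only by the tool jog_arm, never from a script. Its argument "steps" is a list of rows, each an object with "delta_rot": the turn, a rotation vector about the tool's x, y, z in degrees, a list of three; "linear": the shift along the tool's x, y, z in m, a list of three; "grip": the finger opening in m, from 0 to 0.0854. In form: [{"delta_rot": [rx, ry, rz], "linear": [x, y, z], "grip": grip}, ...]. A call has 1 to 10 rows; each row shifts and turns the commanded pose from where the row before left it, along the tool's axes as they then stand; what a row does not reach is not made up. A row lasts 1/10 s, in which the tool goes at most 50 mm and 8.59 degrees, less where a joint would pass 70% of its speed; a pose out of reach is approached as far as the arm can. A call with a gripper value outside its range is refused whole. The fingers move at their own pace and stop on an object; "newtons" is the grip in N (left out, the last holds). Time passes only in rows, so rows that do not move let the fingers close. It gives the time, the measured TCP pose, the force, the opening and the grip force at its end, in the units of the state.
- ctrl.get_obs(): the state, without advancing time (a new reading comes with each control period).
- ctrl.get_image(name): name is "scene" or "top"; returns (picture, depth): 384x512x3 uint8, red, green, blue; 384x512 float32, m along the optical axis (not along the pixel's ray), 0 where there is no reading.
- ctrl.camera_info(name): a dict with "camera_matrix" (3x3 intrinsics, pixels), "R" (3x3) and "t" (3): a world point X has camera coordinates R X + t. Camera axes: x right, y down, z forward; pixel columns grow to the right and rows downward; lengths in m; the calibration is good to about 2 mm. A picture is of the moment at which its call begins. camera_info takes no time and is no camera call.
- ctrl.finish_job(): hands the job in; it is judged then, once.
The state is a dict: "t": time; "q": joint angles; "dq": joint speeds; "effort": joint torques, N m; "tool_pos": TCP position; "tool_rot": TCP orientation; "contact_force": force on the tool from outside, world axes, zero at the start; "wrist_torque": the same for the moment, N m; "opening": finger opening in m; "grip_force": force on a finger pad.
Only numpy, scipy, OpenCV 4.12 (cv2) and the standard library are available. Lean on these libraries where they do the work, as an engineer would, in place of code of your own. Each camera call takes 0.05 s, during which the arm holds its last target. There are 200 camera calls.

### The job

First put every sample carrier that lies on the bench into a pocket of the curing station, flat on the pocket's floor with its notched corner at the filled corner of the pocket. Then lift the shield door out of its stand and hang it, standing well open, with both hinge knuckles fully down on the two hinge pins; let go, swing it shut against its stop post, and then press the start button all the way down. Leave the wash bottle, the jar and the beaker where they are.

Things in the scene. Friction and masses are not known exactly. Their poses are not given: they have to be found in the camera images.
- carrier0_mid (a point): sample carrier: aluminium plate 50 (x) x 70 (y) x 12 mm thick, its (+x, +y) corner cut away by a 16 x 16 mm notch; on top, centred, a grey grip rib 44 mm long (x), 12 mm thick (y), 12 to 48 mm above the underside. 0.16 kg. Starts flat on the bench, rib up (z). Point: its centre, 24 mm above the underside. An absent carrier reads None all along
- pocket0 (a point): pocket on the station's white bed (one of 2 x 2, 62 mm apart in x, 84 in y): 55 (x) x 75 (y) mm, floor 20 mm above the bench, walls 8 mm high; its (+x, +y) corner is filled by a 16 x 16 mm block as high as the walls, so a carrier fits only with its notch there (axes along the pocket's), 2.5 mm play all round. Point: centre of the floor. Axes are the station's (turned up to 0.15 rad)
- door_mid (a point): shield door: upright panel 160 mm wide (x), 12 thick (y), 180 high (z up), aluminium frame, clear window, about 0.4 kg. Point: its centre, 90 mm below the top edge; grip the 40 mm deep top rail right above it. x points from hinge side to free edge. Starts standing in a plywood stand's slot (100 mm long), 8 mm above the bench, slot walls up to 53 mm: lift straight up over 55 mm
- knuckle_low (a point): lower hinge knuckle of the door: upright tube 22 mm high, 22 mm outside and 12 mm inside diameter, open right through, axis 14 mm outside the panel's hinge edge (94 mm from the door's centre, in -x). Point: on the axis at the tube's lower end, 30 mm above the door's lower edge
- knuckle_high (a point): upper hinge knuckle, the same, on the same axis, 105 mm above the lower. Point: on the axis at the tube's lower end. The knuckles are brought in from the side 32 to 65 mm above their shoulders (the lower one then clears the lower pin's tip and the upper bracket), then lowered straight down onto both pins
- door_edge (a point): middle of the free edge of the door panel, 80 mm from the door's centre (+x), 174 mm from the hinge axis, half-way up
- pin_low (a point): lower hinge pin of the station: upright steel pin 9 mm thick, 28 mm long, its top 11 mm tapered to 3 mm, on a bracket 12 mm thick, 18 mm wide, carried by a post beyond it in the station's +x (face 18 mm from the axis, post top 175 mm above the bench). Point: on the axis at the shoulder where the knuckle's lower end rests, 65 mm above the bench
- pin_high (a point): upper hinge pin, the same, on the same axis 105 mm above the lower (shoulder 170 mm above the bench). A hung door turns freely on the pins, lower edge 35 mm and top 215 mm above the bench, and may sag 3 degrees
- door_stop (a point): where the shut door's free edge lies: 174 mm from the hinge axis in the station's -x, 125 mm above the bench. A dark steel stop post (24 x 14 mm, top 135 mm above the bench) stands there on the pocket side; the shut door's face rests on it. The door opens away from the pockets, to the station's -y. No latch: it stays where it is left
- start_top (a point): top of the round black start button (32 mm in diameter) on the bed; pressed straight down against a spring, 4 N for the full travel of 6 mm, springs back
- start (a joint): travel of the start button in m: 0 when up, 0.006 fully down
- wash_bottle: bystander: white bottle 60 mm in diameter, 150 mm high; origin under its base
- amber_jar: bystander: amber jar 64 mm in diameter, 80 mm high; origin under its base
- beaker: bystander: glass beaker 70 mm in diameter, 90 mm high; origin under its base
- carrier1_mid (a point): another sample carrier, the same as carrier0; may be absent (None)
- pocket1 (a point): another pocket, the same as pocket0; point: centre of its floor. Along the bed's +y edge, 130 mm from the middle of the four pockets, stands a grey lamp bar up to 110 mm above the bench
- carrier2_mid (a point): another sample carrier, the same as carrier0; may be absent (None)
- pocket2 (a point): another pocket, the same as pocket0; point: centre of its floor. Along the bed's +y edge, 130 mm from the middle of the four pockets, stands a grey lamp bar up to 110 mm above the bench
- carrier3_mid (a point): another sample carrier, the same as carrier0; may be absent (None)
- pocket3 (a point): another pocket, the same as pocket0; point: centre of its floor. Along the bed's +y edge, 130 mm from the middle of the four pockets, stands a grey lamp bar up to 110 mm above the bench
There are look-alikes about, which are no part of the job. What is shaped like the part that bears door_mid but purple is not meant. What is shaped like the part that bears carrier0_mid but pink or purple is not meant.

How it is judged:
On the way, in this order (a step that is already met when the one before it is completed fails the run):
1. every carrier present sits flat and square in a pocket (((horizontal distance between carrier0_mid and pocket0 below 0.006 m and z of carrier0_mid in the frame of pocket0 below 0.027 m and angle between carrier0_mid's own z axis and vertical below 0.05 rad and angle between the x axis of carrier0_mid and the x axis of pocket0, either way round below 0.12 rad) or (horizontal distance between carrier0_mid and pocket1 below 0.006 m and z of carrier0_mid in the frame of pocket1 below 0.027 m and angle between carrier0_mid's own z axis and vertical below 0.05 rad and angle between the x axis of carrier0_mid and the x axis of pocket1, either way round below 0.12 rad) or (horizontal distance between carrier0_mid and pocket2 below 0.006 m and z of carrier0_mid in the frame of pocket2 below 0.027 m and angle between carrier0_mid's own z axis and vertical below 0.05 rad and angle between the x axis of carrier0_mid and the x axis of pocket2, either way round below 0.12 rad) or (horizontal distance between carrier0_mid and pocket3 below 0.006 m and z of carrier0_mid in the frame of pocket3 below 0.027 m and angle between carrier0_mid's own z axis and vertical below 0.05 rad and angle between the x axis of carrier0_mid and the x axis of pocket3, either way round below 0.12 rad)) and ((horizontal distance between carrier1_mid and pocket0 below 0.006 m and z of carrier1_mid in the frame of pocket0 below 0.027 m and angle between carrier1_mid's own z axis and vertical below 0.05 rad and angle between the x axis of carrier1_mid and the x axis of pocket0, either way round below 0.12 rad) or (horizontal distance between carrier1_mid and pocket1 below 0.006 m and z of carrier1_mid in the frame of pocket1 below 0.027 m and angle between carrier1_mid's own z axis and vertical below 0.05 rad and angle between the x axis of carrier1_mid and the x axis of pocket1, either way round below 0.12 rad) or (horizontal distance between carrier1_mid and pocket2 below 0.006 m and z of carrier1_mid in the frame of pocket2 below 0.027 m and angle between carrier1_mid's own z axis and vertical below 0.05 rad and angle between the x axis of carrier1_mid and the x axis of pocket2, either way round below 0.12 rad) or (horizontal distance between carrier1_mid and pocket3 below 0.006 m and z of carrier1_mid in the frame of pocket3 below 0.027 m and angle between carrier1_mid's own z axis and vertical below 0.05 rad and angle between the x axis of carrier1_mid and the x axis of pocket3, either way round below 0.12 rad)) and ((horizontal distance between carrier2_mid and pocket0 below 0.006 m and z of carrier2_mid in the frame of pocket0 below 0.027 m and angle between carrier2_mid's own z axis and vertical below 0.05 rad and angle between the x axis of carrier2_mid and the x axis of pocket0, either way round below 0.12 rad) or (horizontal distance between carrier2_mid and pocket1 below 0.006 m and z of carrier2_mid in the frame of pocket1 below 0.027 m and angle between carrier2_mid's own z axis and vertical below 0.05 rad and angle between the x axis of carrier2_mid and the x axis of pocket1, either way round below 0.12 rad) or (horizontal distance between carrier2_mid and pocket2 below 0.006 m and z of carrier2_mid in the frame of pocket2 below 0.027 m and angle between carrier2_mid's own z axis and vertical below 0.05 rad and angle between the x axis of carrier2_mid and the x axis of pocket2, either way round below 0.12 rad) or (horizontal distance between carrier2_mid and pocket3 below 0.006 m and z of carrier2_mid in the frame of pocket3 below 0.027 m and angle between carrier2_mid's own z axis and vertical below 0.05 rad and angle between the x axis of carrier2_mid and the x axis of pocket3, either way round below 0.12 rad)) and ((horizontal distance between carrier3_mid and pocket0 below 0.006 m and z of carrier3_mid in the frame of pocket0 below 0.027 m and angle between carrier3_mid's own z axis and vertical below 0.05 rad and angle between the x axis of carrier3_mid and the x axis of pocket0, either way round below 0.12 rad) or (horizontal distance between carrier3_mid and pocket1 below 0.006 m and z of carrier3_mid in the frame of pocket1 below 0.027 m and angle between carrier3_mid's own z axis and vertical below 0.05 rad and angle between the x axis of carrier3_mid and the x axis of pocket1, either way round below 0.12 rad) or (horizontal distance between carrier3_mid and pocket2 below 0.006 m and z of carrier3_mid in the frame of pocket2 below 0.027 m and angle between carrier3_mid's own z axis and vertical below 0.05 rad and angle between the x axis of carrier3_mid and the x axis of pocket2, either way round below 0.12 rad) or (horizontal distance between carrier3_mid and pocket3 below 0.006 m and z of carrier3_mid in the frame of pocket3 below 0.027 m and angle between carrier3_mid's own z axis and vertical below 0.05 rad and angle between the x axis of carrier3_mid and the x axis of pocket3, either way round below 0.12 rad))), for 0.2 s.
2. the door hangs open (free edge more than 60 mm from its shut place) with both knuckles down on their pins, and the fingers have let go of it (horizontal distance between knuckle_low and pin_low below 0.005 m and horizontal distance between knuckle_high and pin_high below 0.005 m and z of knuckle_low in the frame of pin_low below 0.005 m and z of knuckle_high in the frame of pin_high below 0.005 m and angle between door_mid's own z axis and vertical below 0.08 rad and horizontal distance between door_edge and door_stop above 0.06 m and contact force between the fingers and door below 0.2 N), for 0.2 s.
3. the door is shut against its stop (horizontal distance between knuckle_low and pin_low below 0.005 m and horizontal distance between knuckle_high and pin_high below 0.005 m and z of knuckle_low in the frame of pin_low below 0.005 m and z of knuckle_high in the frame of pin_high below 0.005 m and angle between door_mid's own z axis and vertical below 0.08 rad and horizontal distance between door_edge and door_stop below 0.016 m), for 0.2 s.
4. the start button is pressed down while the door is shut (all of step 3 and value of joint start above 0.0045 m), for 0.05 s.
At the end, for the whole second after the job is handed in: Every carrier present in a pocket: within 6 mm of its centre, 3 mm of its floor, level to 0.05 rad, square to 0.12 rad; both door knuckles within 5 mm of their pins' axes and shoulders, door upright to 0.08 rad, free edge within 16 mm of the stop point; button up, all at rest (all of step 1 and all of step 3 and linear speed of each of carrier0, carrier1, carrier2, carrier3, door below 0.03 m/s and value of joint start below 0.002 m); the robot touches nothing.
It fails at once if the wash bottle is moved more than 30 mm or tipped over (distance of wash_bottle from where it was at the start of the episode above 0.03 m or angle between wash_bottle's own z axis and vertical above 0.5 rad).
It fails at once if the amber jar is moved more than 30 mm or tipped over (distance of amber_jar from where it was at the start of the episode above 0.03 m or angle between amber_jar's own z axis and vertical above 0.5 rad).
It fails at once if the beaker is moved more than 30 mm or tipped over (distance of beaker from where it was at the start of the episode above 0.03 m or angle between beaker's own z axis and vertical above 0.5 rad).
Of carrier0, carrier1, carrier2, carrier3 only 2 to 4 are there at a start; the rules pass over those that are not, and their reading is None.
At some moment in a run one of carrier0, carrier1, carrier2, carrier3 may be knocked a few centimetres aside while the robot is not near it.
It also fails if it takes over 210 s, if anything falls off the work surface, if the arm or the gripper's body presses on something with over 40 N, if the wrist force passes 120 N, or if a joint passes its speed limit or range.

## Working session

There is one attempt and no reset: what is moved stays moved. The work goes in short steps, Python scripts to look and compute and a tool call to move; the robot and the scene stay as the last step left them, time stands still between calls to the robot, and variables do not carry over. Pictures are saved under pics/ and viewed, at most 19 in all, crops included, and the job is handed in when it is done.

Besides the shell and the picture viewer there is one more tool, called after "Emit:" in YAML: its name, and indented under it one key for each argument. jog_arm: Moves the arm, as the interface text tells. Its arguments: {"type":"object","properties":{"steps":{"type":"array"},"newtons":{"type":"number"}},"required":["steps"]}

```bash
mkdir -p pics; cat > h.py <<'E'
import numpy as np, cv2
from station import ctrl
from scipy.spatial.transform import Rotation as Ro
def grab(n,tag):
    im,d=ctrl.get_image(n); cv2.imwrite(f'pics/{tag}.png',cv2.cvtColor(im,cv2.COLOR_RGB2BGR)); np.save(f'pics/{tag}.npy',d); return im,d
def world(n,d):
    c=ctrl.camera_info(n);K=np.array(c['camera_matrix']);R=np.array(c['R']);t=np.array(c['t'])
    v,u=np.mgrid[:d.shape[0],:d.shape[1]]
    p=np.stack([(u-K[0,2])/K[0,0]*d,(v-K[1,2])/K[1,1]*d,d],-1)
    return (p-t)@R
def ray(n,u,v,z):
    c=ctrl.camera_info(n);K=np.array(c['camera_matrix']);R=np.array(c['R']);t=np.array(c['t'])
    o=-R.T@t; r=R.T@np.linalg.inv(K)@[u,v,1]; return o+r*(z-o[2])/r[2]
E
python3 - <<'E'
from h import *
for n in('top','scene'):
    im,d=grab(n,n+'0'); cv2.imwrite(f'pics/{n}0b.png',cv2.resize(cv2.imread(f'pics/{n}0.png'),(800,600),interpolation=cv2.INTER_CUBIC))
    c=ctrl.camera_info(n); print(n,-np.array(c['R']).T@c['t'],c['R'],c['camera_matrix'])
print(ctrl.get_obs())
E
```

```text
top [ 0.30155787 -0.0500511   1.79740923] [[-0.00958783 -0.99987221 -0.01279184]
 [-0.99132104  0.01118161 -0.13098693]
 [ 0.13111322  0.01142494 -0.99130157]] [[489.85240487   0.         250.92524235]
 [  0.         489.85240487 192.74047739]
 [  0.           0.           1.        ]]
scene [ 1.12081987 -0.96415415  1.3807071 ] [[ 8.36448537e-01  5.48045394e-01 -3.00713838e-04]
 [ 4.14743854e-01 -6.33356946e-01 -6.53334918e-01]
 [-3.58247652e-01  5.46356317e-01 -7.57068950e-01]] [[469.72384112   0.         260.26790493]
 [  0.         469.72384112 192.87513357]
 [  0.           0.           1.        ]]
{'t': 0.1, 'q': array([-1.29402404e+00,  5.32846229e-02,  1.61413061e+00, -3.64692121e-06,
        1.47602713e+00, -1.18993457e-01]), 'dq': array([ 3.47748962e-05, -2.71943914e-03, -5.93384913e-04, -6.45239487e-04,
       -1.77968789e-04,  1.14700717e-03]), 'effort': array([ 1.39667554e-04, -3.94906640e+01, -3.71363282e+01, -1.22014944e-04,
        3.92747606e-03, -1.84707631e-05]), 'tool_pos': array([ 0.24079595, -0.57614486,  0.23020541]), 'tool_rot': array([-3.07847664e+00, -6.17256222e-01,  2.34523257e-04]), 'contact_force': array([-0.09251005, -0.95949466, -0.0167027 ]), 'wrist_torque': array([-0.00921302, -0.04000773, -0.02394299]), 'grip_force': 0.0, 'opening': 0.08549382674820544}
```

View pics/top0b.png

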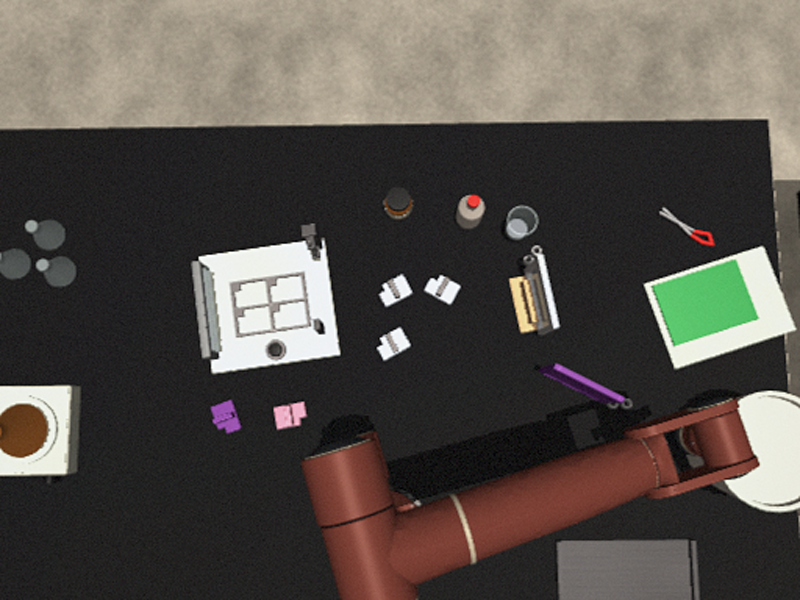

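View pics/scene0b.png

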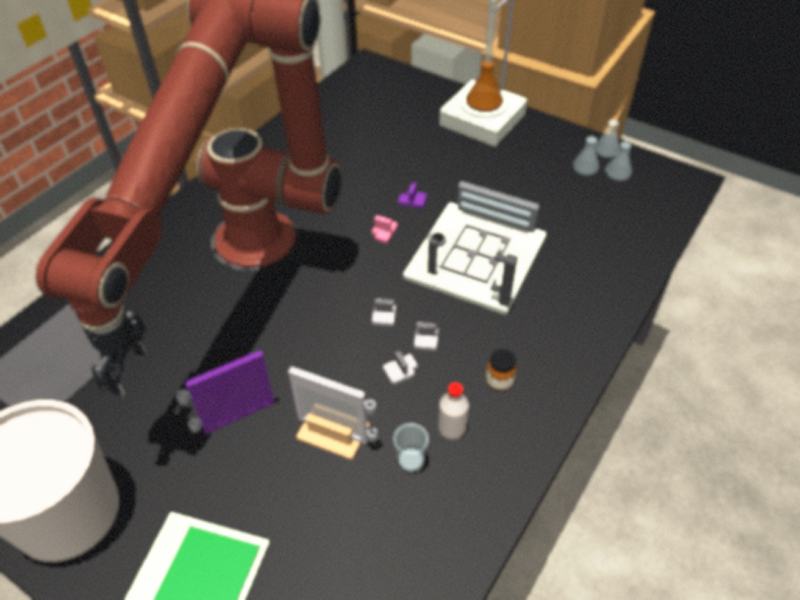

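Candidates (800x600 top picture): white carriers at (396,290), (442,289), (394,344), while pink (290,415) and purple (226,416) are look-alikes. The door is silver at (545,290) in the plywood stand; the purple one at (590,383) is a look-alike. I choose the white carriers and the silver door. Station +x points up in the picture and +y points left (lamp bar).

```bash
cat >> h.py <<'E'
def ortho(n,im,z,x0,x1,y0,y1,s):
    # image up=+x, left=+y ; s px per m
    c=ctrl.camera_info(n);K=np.array(c['camera_matrix']);R=np.array(c['R']);t=np.array(c['t'])
    H,W=int((x1-x0)*s),int((y1-y0)*s)
    v,u=np.mgrid[:H,:W]; X=np.stack([x1-v/s,y1-u/s,np.full(u.shape,z)],-1)
    p=(X@R.T+t)@K.T; p=p[...,:2]/p[...,2:]
    return cv2.remap(im,p[...,0].astype(np.float32),p[...,1].astype(np.float32),cv2.INTER_CUBIC)
E
python3 - <<'E'
from h import *
im=cv2.imread('pics/top0.png'); d=np.load('pics/top0.npy'); P=world('top',d)
for u,v in [(396,290),(442,289),(394,344),(275,349),(270,302),(540,290),(230,350),(320,327),(309,230)]:
    print((u,v),P[int(v*.64),int(u*.64)].round(3))
def sh(a,x0,x1,y0,y1,s,z,name):
    o=ortho('top',a,z,x0,x1,y0,y1,s)
    for k in np.arange(np.ceil(x0*20)/20,x1,.05):
        v=int((x1-k)*s); cv2.line(o,(0,v),(8,v),(0,255,0)); cv2.putText(o,f'{k:.2f}',(10,v+4),0,.4,(0,255,0))
    for k in np.arange(np.ceil(y0*20)/20,y1,.05):
        u=int((y1-k)*s); cv2.line(o,(u,0),(u,8),(0,255,255)); cv2.putText(o,f'{k:.2f}',(u-12,20),0,.4,(0,255,255))
    cv2.imwrite('pics/'+name,o); print(o.shape)
P0=P[int(302*.64),int(270*.64)]; P1=P[int(290*.64),int(410*.64)]; P2=P[int(290*.64),int(540*.64)]
sh(im,P0[0]-.15,P0[0]+.19,P0[1]-.22,P0[1]+.22,1700,.028,'st.png')
sh(im,P1[0]-.14,P1[0]+.12,P1[1]-.15,P1[1]+.12,2200,.012,'ca.png')
sh(im,P2[0]-.16,P2[0]+.16,P2[1]-.15,P2[1]+.15,1800,.188,'do.png')
E
```

```text
(396, 290) [ 0.56  -0.038  0.052]
(442, 289) [ 0.564 -0.143  0.042]
(394, 344) [ 0.434 -0.033  0.052]
(275, 349) [0.427 0.24  0.043]
(270, 302) [0.538 0.259 0.025]
(540, 290) [ 0.546 -0.355  0.123]
(230, 350) [0.426 0.349 0.023]
(320, 327) [0.467 0.129 0.142]
(309, 230) [0.674 0.15  0.175]
(578, 748, 3)
(572, 594, 3)
(576, 540, 3)
```

View pics/st.png

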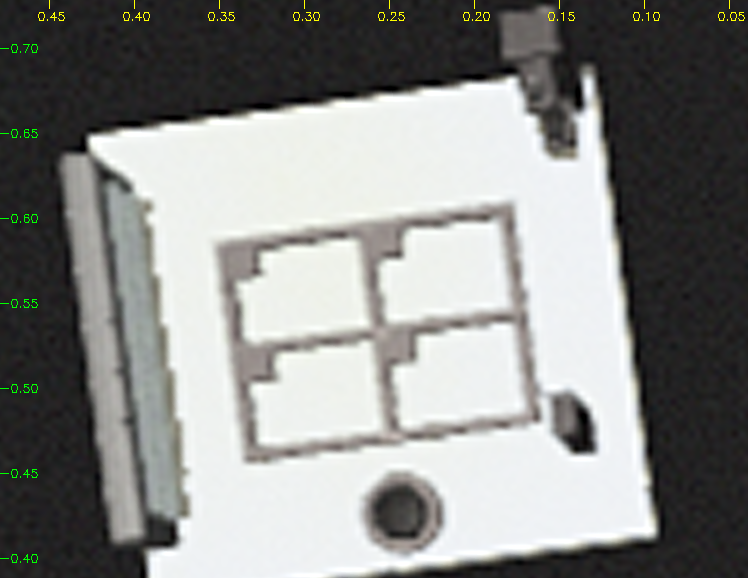

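View pics/ca.png

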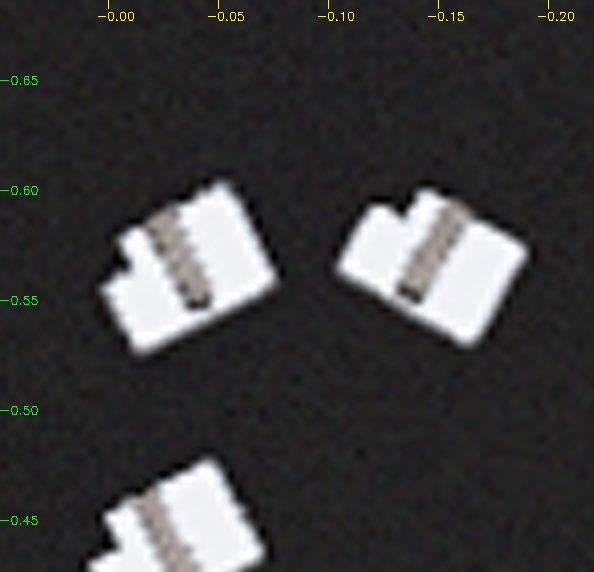

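View pics/do.png

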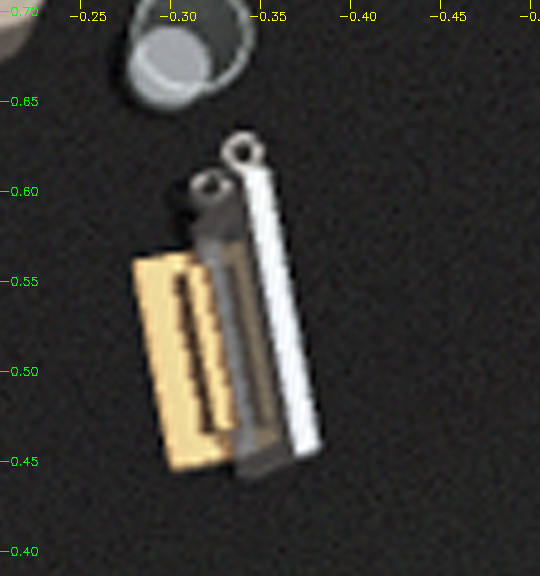

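```bash
cat >> h.py <<'E'
from scipy.optimize import minimize
NL=np.array([[-25,-35],[25,-35],[25,19],[9,19],[9,35],[-25,35]])/1e3
PL=np.array([[-27.5,-37.5],[27.5,-37.5],[27.5,21.5],[11.5,21.5],[11.5,37.5],[-27.5,37.5]])/1e3
def rect(a,b,c,d): return np.array([[a,c],[b,c],[b,d],[a,d]])
def pl(p,poly,z):
    c,s=np.cos(p[2]),np.sin(p[2]); q=poly@np.array([[c,s],[-s,c]])+np.array(p[:2]); return np.c_[q,np.full(len(q),z)]
def proj(n,X):
    c=ctrl.camera_info(n); p=(np.atleast_2d(X)@np.array(c['R']).T+c['t'])@np.array(c['camera_matrix']).T; return p[:,:2]/p[:,2:]
def mask(n,polys,box,S=8):
    u0,v0,u1,v1=box; m=np.zeros(((v1-v0)*S,(u1-u0)*S),np.uint8)
    for X in polys:
        q=(proj(n,X)+.5-[u0,v0])*S-.5; cv2.fillPoly(m,[np.round(q*16).astype(np.int32)],255,shift=4)
    return cv2.resize(m,(u1-u0,v1-v0),interpolation=cv2.INTER_AREA)/255.
def m_car(n,p,box,z0=0):
    m=mask(n,[pl(p,NL,z0+.012*k/4) for k in range(5)],box)
    r=mask(n,[pl(p,rect(-.022,.022,-.006,.006),z0+.012+.036*k/6) for k in range(7)],box)
    return np.where(r>0,m*(1-r)+.55*r,m)
def m_st(n,p,box):
    m=0
    for i in(-1,1):
        for j in(-1,1):
            L=PL+[.031*i,.042*j]; m=m+np.minimum(mask(n,[pl(p,L,.028)],box),mask(n,[pl(p,L,.020)],box))
    return m
def m_door(n,p,box,z=.188): return mask(n,[pl(p,rect(-.08,.08,-.006,.006),z)],box)
def fit(n,im,model,p0,pad,**k):
    q=proj(n,pl(p0,rect(-pad,pad,-pad,pad),.02)); u0,v0=np.floor(q.min(0)).astype(int);u1,v1=np.ceil(q.max(0)).astype(int)
    box=(u0,v0,u1,v1); g=im[v0:v1,u0:u1].astype(float).mean(-1)
    f=lambda p:-np.corrcoef(cv2.GaussianBlur(model(n,p,box,**k),(0,0),.6).ravel(),g.ravel())[0,1]
    sx=np.array([p0]+[np.array(p0)+e for e in ([.006,0,0],[0,.006,0],[0,0,.08])])
    r=minimize(f,p0,method='Nelder-Mead',options=dict(initial_simplex=sx,xatol=1e-5,fatol=1e-7,maxiter=300)); return r.x,-r.fun
E
cat > s.py <<'E'
from h import *
for n in('top','scene'):
    im=cv2.imread(f'pics/{n}0.png')
    print(n)
    for nm,mod,p0,pad in [('A',m_car,[.565,-.04,.4],.05),('B',m_car,[.57,-.145,-.48],.05),('C',m_car,[.437,-.035,.4],.05),('st',m_st,[.525,.25,.136],.085)]:
        p,c=fit(n,im,mod,p0,pad); print(nm,p.round(4),round(c,3))
im=cv2.imread('pics/top0.png'); p,c=fit('top',im,m_door,[.54,-.36,.17+np.pi],.11);print('door',p.round(4),c)
E
python3 s.py
```

```text
top
A [ 0.5654 -0.0331  0.4764] 0.987
B [ 0.5699 -0.1469 -0.5202] 0.986Traceback (most recent call last):
  File "s.py", line 6, in <module>
    p,c=fit(n,im,mod,p0,pad); print(nm,p.round(4),round(c,3))
        ~~~^^^^^^^^^^^^^^^^^
  File "h.py", line 50, in fit
    r=minimize(f,p0,method='Nelder-Mead',options=dict(initial_simplex=sx,xatol=1e-5,fatol=1e-7,maxiter=300)); return r.x,-r.fun
    res = _minimize_neldermead(fun, x0, args, callback, bounds=bounds,
                               **options)
    fxcc = func(xcc)
    fx = function(np.copy(x), *(wrapper_args + args))
  File "h.py", line 48, in <lambda>
    f=lambda p:-np.corrcoef(cv2.GaussianBlur(model(n,p,box,**k),(0,0),.6).ravel(),g.ravel())[0,1]
                                             ~~~~~^^^^^^^^^^^^^
  File "h.py", line 35, in m_car
    m=mask(n,[pl(p,NL,z0+.012*k/4) for k in range(5)],box)
  File "h.py", line 32, in mask
    q=(proj(n,X)+.5-[u0,v0])*S-.5; cv2.fillPoly(m,[np.round(q*16).astype(np.int32)],255,shift=4)
       ~~~~^^^^^
  File "h.py", line 28, in proj
    c=ctrl.camera_info(n); p=(np.atleast_2d(X)@np.array(c['R']).T+c['t'])@np.array(c['camera_matrix']).T; return p[:,:2]/p[:,2:]
ValueError: time passes only in moves, steps and waits
```

```bash
python3 - <<'E'
s=open('h.py').read().replace("ctrl.camera_info(n)","CI(n)")
s=s.replace("def grab","import functools\n@functools.cache\ndef CI(n): return ctrl.camera_info(n)\ndef grab",1)
open('h.py','w').write(s)
E
python3 s.py
```

```text
top
A [ 0.5654 -0.0331  0.4764] 0.987
B [ 0.5699 -0.1469 -0.5202] 0.986
C [ 0.4394 -0.0271  0.4928] 0.991
st [0.5329 0.2564 0.1303] 0.353
scene
A [ 0.5663 -0.0342  0.4178] 0.93
B [ 0.5697 -0.1475 -0.5322] 0.793
C [ 0.4408 -0.0282  0.4294] 0.938
st [0.5344 0.2526 0.15  ] 0.396
door [ 0.535  -0.3608  3.3262] 0.6320955778051192
```

```bash
cat >> h.py <<'E'
def m_st(n,p,box):
    m=1-mask(n,[pl(p,rect(-.0655,.0655,-.0865,.0865),.028)],box)
    for i in(-1,1):
        for j in(-1,1):
            L=PL+[.031*i,.042*j]; m=m+np.minimum(mask(n,[pl(p,L,.028)],box),mask(n,[pl(p,L,.020)],box))
    return m
E
cat > s2.py <<'E'
from h import *
for n in('top','scene'):
    im=cv2.imread(f'pics/{n}0.png')
    p,c=fit(n,im,m_st,[.530,.254,.136],.085); print(n,'st',p.round(4),round(c,3))
im=np.clip(cv2.imread('pics/top0.png').astype(float)-190,0,30); p,c=fit('top',im,m_door,[.535,-.3608,.185+np.pi],.09);print('door',p.round(4),c)
E
python3 s2.py
```

```text
top st [0.5328 0.2563 0.1351] 0.874
scene st [0.5363 0.2513 0.1404] 0.207
door [ 0.5369 -0.3602  3.327 ] 0.7477584848055667
```

```bash
cat >> h.py <<'E'
def plan(x,y,z,yaw,cur=None):
    """tool pointing straight down, tool y axis along yaw+90 or yaw-90 deg (nearest). prints turn z deg, and shift in tool axes after turning"""
    o=ctrl.get_obs(); R0=Ro.from_rotvec(o['tool_rot']); P0=np.array(o['tool_pos'])
    best=None
    for k in(0,np.pi):
        Rt=Ro.from_euler('z',yaw+k)*Ro.from_euler('x',np.pi)
        dr=(R0.inv()*Rt).as_rotvec(degrees=True)
        if best is None or np.linalg.norm(dr)<np.linalg.norm(best[0]): best=(dr,Rt)
    dr,Rt=best
    print('pos',P0.round(4),'q6',o['q'][5].round(2),'F',np.round(o['contact_force'],1),'turn',dr.round(2),'shift(after turn)',Rt.inv().apply(np.array([x,y,z])-P0).round(4))
E
python3 -c "
from h import *
plan(.5654,-.0331,.12,.476)"
```

```text
pos [ 0.2408 -0.5761  0.2302] q6 -0.12 F [-0.1 -1.  -0. ] turn [-0.1  -0.02 -4.6 ] shift(after turn) [ 0.5374 -0.3339  0.1102]
```

Emit:
jog_arm:
  steps:
    - {"delta_rot":[0,0,-4.6],"linear":[0,0,0],"grip":0.05}
    - {"delta_rot":[0,0,0],"linear":[0.04,-0.025,0],"grip":0.05}
    - {"delta_rot":[0,0,0],"linear":[0.04,-0.025,0],"grip":0.05}
    - {"delta_rot":[0,0,0],"linear":[0.04,-0.025,0],"grip":0.05}
    - {"delta_rot":[0,0,0],"linear":[0.04,-0.025,0],"grip":0.05}
    - {"delta_rot":[0,0,0],"linear":[0.04,-0.025,0],"grip":0.05}
    - {"delta_rot":[0,0,0],"linear":[0.04,-0.025,0],"grip":0.05}
    - {"delta_rot":[0,0,0],"linear":[0.04,-0.025,0],"grip":0.05}
    - {"delta_rot":[0,0,0],"linear":[0.04,-0.025,0],"grip":0.05}
    - {"delta_rot":[0,0,0],"linear":[0.04,-0.025,0],"grip":0.05}

```text
t: 1.1
tool_pos: [0.4582, -0.2098, 0.2309]
tool_rot: [-3.053, -0.74, 0.0]
contact_force: [0.8, -0.4, -0.7]
opening: 0.0502
grip_force: 0.0
```

```bash
python3 -c "
from h import *
plan(.5654,-.0331,.12,.476)"
```

```text
pos [ 0.4582 -0.2098  0.2309] q6 0.52 F [ 0.8 -0.4 -0.7] turn [-0.01  0.   -0.01] shift(after turn) [ 0.1762 -0.1079  0.1109]
```

Emit:
jog_arm:
  steps:
    - {"delta_rot":[0,0,0],"linear":[0.036,-0.022,0],"grip":0.05}
    - {"delta_rot":[0,0,0],"linear":[0.036,-0.022,0],"grip":0.05}
    - {"delta_rot":[0,0,0],"linear":[0.036,-0.022,0],"grip":0.05}
    - {"delta_rot":[0,0,0],"linear":[0.036,-0.022,0],"grip":0.05}
    - {"delta_rot":[0,0,0],"linear":[0.032,-0.02,0],"grip":0.05}
    - {"delta_rot":[0,0,0],"linear":[0,0,0.04],"grip":0.05}
    - {"delta_rot":[0,0,0],"linear":[0,0,0.04],"grip":0.05}
    - {"delta_rot":[0,0,0],"linear":[0,0,0.03],"grip":0.05}
    - {"delta_rot":[0,0,0],"linear":[0,0,0],"grip":0.05}

```text
t: 2.0
tool_pos: [0.5605, -0.034, 0.1151]
tool_rot: [-3.048, -0.74, 0.017]
contact_force: [-0.7, -0.7, -1.5]
opening: 0.0501
grip_force: 0.0
```

```bash
python3 -c "
from h import *
plan(.5654,-.0331,.014,.476)
im,d=grab('scene','s1')
u,v=proj('scene',[[.565,-.033,.05]])[0].astype(int); print(u,v)
cv2.imwrite('pics/s1c.png',cv2.resize(cv2.imread('pics/s1.png')[v-60:v+50,u-70:u+70],None,fx=5,fy=5,interpolation=cv2.INTER_CUBIC))
"
```

```text
pos [ 0.5605 -0.034   0.1151] q6 0.9 F [-0.7 -0.7 -1.5] turn [-0.41  0.52  0.02] shift(after turn) [0.0048 0.0014 0.1011]
272 206
```

View pics/s1c.png

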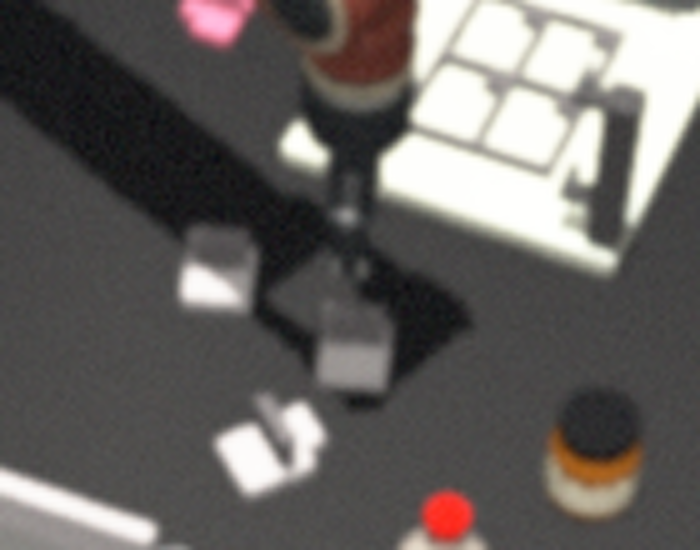

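The crop shows the gripper above the white carrier (350,345), with the other white ones at (215,265) and (270,445) and the pink look-alike at (215,15).

Emit:
jog_arm:
  steps:
    - {"delta_rot":[-0.4,0.5,0],"linear":[0.0048,0.0014,0],"grip":0.05}
    - {"delta_rot":[0,0,0],"linear":[0,0,0.035],"grip":0.05}
    - {"delta_rot":[0,0,0],"linear":[0,0,0.03],"grip":0.05}
    - {"delta_rot":[0,0,0],"linear":[0,0,0.02],"grip":0.05}
    - {"delta_rot":[0,0,0],"linear":[0,0,0.016],"grip":0.05}
    - {"delta_rot":[0,0,0],"linear":[0,0,0],"grip":0.05}
    - {"delta_rot":[0,0,0],"linear":[0,0,0],"grip":0.05}

```text
t: 2.75
tool_pos: [0.5721, -0.0346, 0.0219]
tool_rot: [3.047, 0.739, 0.02]
contact_force: [0.4, -0.7, 0.5]
opening: 0.0497
grip_force: 0.0
```

```bash
python3 -c "
from h import *
plan(.5654,-.0331,.014,.476)"
```

```text
pos [ 0.5721 -0.0346  0.0219] q6 0.9 F [ 0.4 -0.7  0.5] turn [ 0.49 -0.62  0.  ] shift(after turn) [-0.0053 -0.0044  0.0079]
```

Emit:
jog_arm:
  steps:
    - {"delta_rot":[0.5,-0.6,0],"linear":[-0.0053,-0.0044,0.004],"grip":0.05}
    - {"delta_rot":[0,0,0],"linear":[0,0,0.002],"grip":0.05}
    - {"delta_rot":[0,0,0],"linear":[0,0,0],"grip":0.05}
    - {"delta_rot":[0,0,0],"linear":[0,0,0],"grip":0.05}

```text
t: 3.15
tool_pos: [0.5643, -0.0329, 0.0146]
tool_rot: [-3.052, -0.741, 0.002]
contact_force: [0.5, 0.4, 1.0]
opening: 0.0501
grip_force: 0.0
```

```bash
python3 -c "
from h import *
plan(.5654,-.0331,.014,.476)"
```

```text
pos [ 0.5643 -0.0329  0.0146] q6 0.9 F [0.5 0.4 1. ] turn [-0.08  0.07  0.  ] shift(after turn) [0.0009 0.0007 0.0006]
```

Emit:
jog_arm:
  steps:
    - {"delta_rot":[0,0,0],"linear":[0,0,0],"grip":0.0}
    - {"delta_rot":[0,0,0],"linear":[0,0,0],"grip":0.0}
    - {"delta_rot":[0,0,0],"linear":[0,0,0],"grip":0.0}
    - {"delta_rot":[0,0,0],"linear":[0,0,0],"grip":0.0}
    - {"delta_rot":[0,0,0],"linear":[0,0,0],"grip":0.0}
    - {"delta_rot":[0,0,0],"linear":[0,0,-0.02],"grip":0.0}
    - {"delta_rot":[0,0,0],"linear":[0,0,-0.04],"grip":0.0}
    - {"delta_rot":[0,0,0],"linear":[0,0,-0.04],"grip":0.0}
    - {"delta_rot":[0,0,0],"linear":[0,0,-0.02],"grip":0.0}
    - {"delta_rot":[0,0,0],"linear":[0,0,0],"grip":0.0}
  newtons: 45

```text
t: 4.15
tool_pos: [0.5667, -0.0333, 0.1382]
tool_rot: [3.051, 0.74, 0.007]
contact_force: [0.6, -0.1, -1.9]
opening: 0.0114
grip_force: 44.1
```

```bash
cat >> h.py <<'E'
ST=[.5328,.2563,.1351]
def pocket(i,j): return pl(ST,np.array([[.031*i,.042*j]]),.02)[0]
E
python3 -c "
from h import *
for i,j in((1,1),(-1,1),(1,-1),(-1,-1)): print(i,j,pocket(i,j).round(4))
p=pocket(1,1); plan(p[0],p[1],.12,ST[2])
grab('scene','s2');grab('top','t2')
o=ctrl.get_obs(); P=o['tool_pos']
p0=[P[0],P[1],.476]; z0=P[2]-.0146
for n,f in(('top','t2'),('scene','s2')):
  print(fit(n,cv2.imread(f'pics/{f}.png'),m_car,p0,.05,z0=z0))
"
```

```text
1 1 [0.5579 0.3021 0.02  ]
-1 1 [0.4964 0.2937 0.02  ]
1 -1 [0.5692 0.2189 0.02  ]
-1 -1 [0.5077 0.2105 0.02  ]
pos [ 0.5667 -0.0333  0.1382] q6 0.9 F [ 0.6 -0.1 -1.9] turn [ 0.11 -0.25 19.54] shift(after turn) [ 0.0364 -0.3336  0.0182]
(array([ 0.56447801, -0.03343073,  0.45022926]), np.float64(0.11955013583811869))
(array([ 0.56525873, -0.03387754,  0.53518068]), np.float64(0.7428203466123937))
```

Emit:
jog_arm:
  steps:
    - {"delta_rot":[0,0,6.5],"linear":[0,0,-0.03],"grip":0.0}
    - {"delta_rot":[0,0,6.5],"linear":[0,0,-0.03],"grip":0.0}
    - {"delta_rot":[0,0,6.5],"linear":[0,0,0],"grip":0.0}
    - {"delta_rot":[0,0,0],"linear":[0.005,-0.0475,0],"grip":0.0}
    - {"delta_rot":[0,0,0],"linear":[0.005,-0.0475,0],"grip":0.0}
    - {"delta_rot":[0,0,0],"linear":[0.005,-0.0475,0],"grip":0.0}
    - {"delta_rot":[0,0,0],"linear":[0.005,-0.0475,0],"grip":0.0}
    - {"delta_rot":[0,0,0],"linear":[0.005,-0.0475,0],"grip":0.0}
    - {"delta_rot":[0,0,0],"linear":[0.005,-0.0475,0],"grip":0.0}
    - {"delta_rot":[0,0,0],"linear":[0.006,-0.0475,0],"grip":0.0}

```text
t: 5.25
tool_pos: [0.5532, 0.3027, 0.1906]
tool_rot: [3.133, 0.213, -0.012]
contact_force: [1.3, -0.4, -0.9]
opening: 0.0112
grip_force: 44.4
```

Emit:
jog_arm:
  steps:
    - {"delta_rot":[0,0,0],"linear":[0,0,0.03],"grip":0.0}
    - {"delta_rot":[0,0,0],"linear":[0,0,0.03],"grip":0.0}
    - {"delta_rot":[0,0,0],"linear":[0,0,0.03],"grip":0.0}
    - {"delta_rot":[0,0,0],"linear":[0,0,0.02],"grip":0.0}
    - {"delta_rot":[0,0,0],"linear":[0,0,0],"grip":0.0}
    - {"delta_rot":[0,0,0],"linear":[0,0,0],"grip":0.0}
    - {"delta_rot":[0,0,0],"linear":[0,0,0],"grip":0.0}

```text
t: 5.95
tool_pos: [0.5555, 0.3016, 0.0853]
tool_rot: [-3.133, -0.213, 0.002]
contact_force: [0.5, -0.5, -1.4]
opening: 0.0114
grip_force: 44.7
```

```bash
python3 -c "
from h import *
p=pocket(1,1); plan(p[0],p[1],.035,ST[2])
grab('scene','s3');grab('top','t3')
P=ctrl.get_obs()['tool_pos']
a=[]
for f,n in(('t3','top'),('s3','scene')):
  u,v=proj(n,[P])[0].astype(int); a.append(cv2.resize(cv2.imread(f'pics/{f}.png')[v-45:v+45,u-40:u+40],None,fx=4.9,fy=4.9,interpolation=cv2.INTER_CUBIC))
cv2.imwrite('pics/c3.png',np.hstack(a))
"
```

```text
pos [0.5555 0.3016 0.0853] q6 1.81 F [ 0.5 -0.5 -1.4] turn [-0.08  0.06  0.03] shift(after turn) [ 0.0024 -0.0002  0.0503]
```

View pics/c3.png

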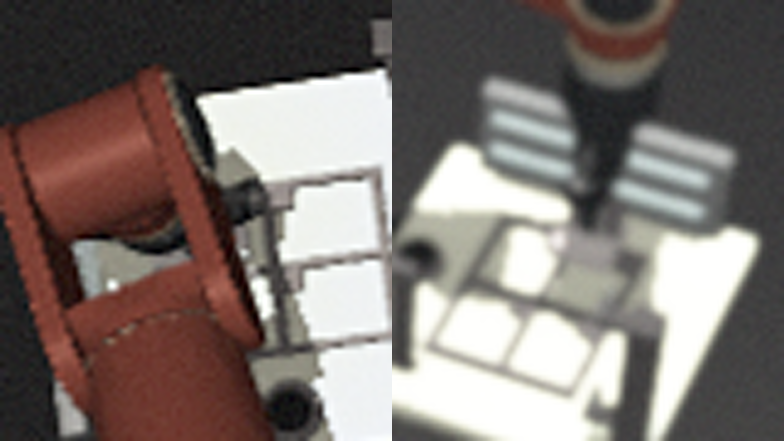

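Emit:
jog_arm:
  steps:
    - {"delta_rot":[0,0,0],"linear":[0.0015,0,0.015],"grip":0.0}
    - {"delta_rot":[0,0,0],"linear":[0,0,0.015],"grip":0.0}
    - {"delta_rot":[0,0,0],"linear":[0,0,0.006],"grip":0.0}
    - {"delta_rot":[0,0,0],"linear":[0,0,0.004],"grip":0.0}
    - {"delta_rot":[0,0,0],"linear":[0,0,0.004],"grip":0.0}
    - {"delta_rot":[0,0,0],"linear":[0,0,0.004],"grip":0.0}
    - {"delta_rot":[0,0,0],"linear":[0,0,0.002],"grip":0.0}
    - {"delta_rot":[0,0,0],"linear":[0,0,0],"grip":0.0}
    - {"delta_rot":[0,0,0],"linear":[0,0,0],"grip":0.0}

```text
t: 6.95
tool_pos: [0.5594, 0.302, 0.0387]
tool_rot: [-3.133, -0.213, -0.006]
contact_force: [0.1, -3.2, 11.2]
opening: 0.0111
grip_force: 48.2
```

Emit:
jog_arm:
  steps:
    - {"delta_rot":[0,0,0],"linear":[0,0,-0.004],"grip":0.0}
    - {"delta_rot":[0,0,0],"linear":[0,0,-0.003],"grip":0.0}
    - {"delta_rot":[0,0,0],"linear":[-0.0024,0.0015,0],"grip":0.0}
    - {"delta_rot":[0,0,0],"linear":[0,0,0],"grip":0.0}
    - {"delta_rot":[0,0,0],"linear":[0,0,0.003],"grip":0.0}
    - {"delta_rot":[0,0,0],"linear":[0,0,0.003],"grip":0.0}
    - {"delta_rot":[0,0,0],"linear":[0,0,0.001],"grip":0.0}
    - {"delta_rot":[0,0,0],"linear":[0,0,0],"grip":0.0}
    - {"delta_rot":[0,0,0],"linear":[0,0,0],"grip":0.0}

```text
t: 7.85
tool_pos: [0.5557, 0.3001, 0.0377]
tool_rot: [-3.133, -0.213, -0.0]
contact_force: [-2.1, -2.6, 12.7]
opening: 0.0119
grip_force: 49.1
```

```bash
python3 -c "
from h import *
p=pocket(1,1); plan(p[0],p[1],.035,ST[2])"
```

```text
pos [0.5557 0.3001 0.0377] q6 1.81 F [-2.1 -2.6 12.7] turn [-0.05 -0.01  0.05] shift(after turn) [ 0.0024 -0.0016  0.0027]
```

```bash
python3 -c "
from h import *
grab('scene','s4');n='scene'
u,v=proj(n,[[.555,.28,.03]])[0].astype(int); cv2.imwrite('pics/c4.png',cv2.resize(cv2.imread('pics/s4.png')[v-35:v+30,u-40:u+40],None,fx=9,fy=9,interpolation=cv2.INTER_CUBIC))
"
```

```text
(no output)
```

View pics/c4.png

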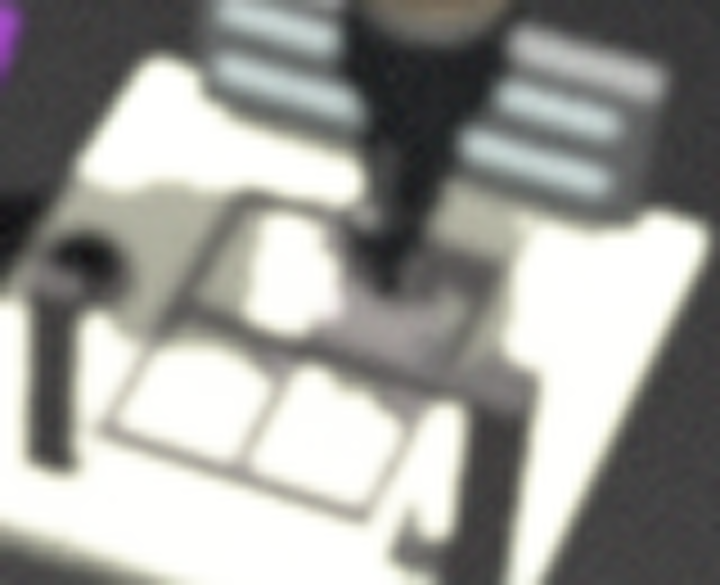

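```bash
python3 -c "
from h import *
o=ctrl.get_obs(); F=o['contact_force'];T=o['wrist_torque'];print(F,T,o['tool_pos'])
print('r',-T[1]/F[2],T[0]/F[2])
for L in(.0,.02,.15,.2): print(L, 'ry',(T[0]+(-L)*F[1]*1)/F[2],'rx',-(T[1]-(-L)*F[0])/F[2])
"
```

```text
[-3.16441983 -2.56464677 12.50712841] [-0.5380443   0.85890473  0.06665017] [0.55573657 0.30017139 0.03773464]
r -0.06867321558399879 -0.04301901102333105
0.0 ry -0.04301901102333105 rx -0.06867321558399879
0.02 ry -0.038917914930772096 rx -0.06361302954326048
0.15 ry -0.012260790329138942 rx -0.03072182027846136
0.2 ry -0.0020080500977415774 rx -0.018071355176615546
```

Emit:
jog_arm:
  steps:
    - {"delta_rot":[0,0,0],"linear":[0,0,-0.005],"grip":0.0}
    - {"delta_rot":[0,0,0],"linear":[0,0,-0.003],"grip":0.0}
    - {"delta_rot":[0,0,0],"linear":[0,0,0],"grip":0.0}
    - {"delta_rot":[0,0,0],"linear":[0,0,0],"grip":0.0}
    - {"delta_rot":[0,0,0],"linear":[0,0,0],"grip":0.0}

```text
t: 8.4
tool_pos: [0.5536, 0.2997, 0.0418]
tool_rot: [-3.134, -0.213, 0.005]
contact_force: [-0.1, 0.2, -1.5]
opening: 0.0116
grip_force: 46.9
```

```bash
cat >> h.py <<'E'
def cr():
    o=ctrl.get_obs(); F=o['contact_force'];T=o['wrist_torque'];L=.17
    print('pos',o['tool_pos'].round(4),'F',F.round(1),'T',T.round(2),'rx',((-L*F[0]-T[1])/F[2]).round(3),'ry',((T[0]-L*F[1])/F[2]).round(3))
E
python3 -c "
from h import *
p=pocket(1,1); plan(p[0],p[1],.035,ST[2]);cr()"
```

```text
pos [0.5536 0.2997 0.0418] q6 1.81 F [-0.1  0.2 -1.5] turn [-0.05  0.19  0.04] shift(after turn) [ 0.0045 -0.0018  0.0068]
pos [0.5536 0.2997 0.0418] F [-0.1  0.2 -1.5] T [0.03 0.01 0.  ] rx -0.007 ry 0.002
```

Emit:
jog_arm:
  steps:
    - {"delta_rot":[0,0.1,0],"linear":[0.0036,-0.0018,-0.003],"grip":0.0}
    - {"delta_rot":[0,0,0],"linear":[0,0,0],"grip":0.0}
    - {"delta_rot":[0,0,0],"linear":[0,0,0],"grip":0.0}
    - {"delta_rot":[0,0,0],"linear":[0,0,0],"grip":0.0}

```text
t: 8.8
tool_pos: [0.5575, 0.3021, 0.0455]
tool_rot: [-3.133, -0.213, 0.001]
contact_force: [-0.2, -0.7, -0.9]
opening: 0.0114
grip_force: 46.9
```

```bash
python3 -c "
from h import *
p=pocket(1,1); plan(p[0],p[1],.035,ST[2]);cr()"
```

```text
pos [0.5575 0.3021 0.0455] q6 1.81 F [-0.2 -0.7 -0.9] turn [-0.06  0.03  0.04] shift(after turn) [0.0004 0.0001 0.0105]
pos [0.5575 0.3021 0.0455] F [-0.2 -0.7 -0.9] T [-0.    0.    0.02] rx -0.043 ry -0.129
```

Emit:
jog_arm:
  steps:
    - {"delta_rot":[0,0,0],"linear":[0,0,0.003],"grip":0.0}
    - {"delta_rot":[0,0,0],"linear":[0,0,0.003],"grip":0.0}
    - {"delta_rot":[0,0,0],"linear":[0,0,0.002],"grip":0.0}
    - {"delta_rot":[0,0,0],"linear":[0,0,0],"grip":0.0}
    - {"delta_rot":[0,0,0],"linear":[0,0,0],"grip":0.0}

```text
t: 9.3
tool_pos: [0.5575, 0.3021, 0.0376]
tool_rot: [-3.133, -0.213, 0.001]
contact_force: [-0.7, 0.9, -0.1]
opening: 0.0116
grip_force: 47.1
```

```bash
python3 -c "
from h import *
p=pocket(1,1); plan(p[0],p[1],.035,ST[2]);cr()"
```

```text
pos [0.5575 0.3021 0.0376] q6 1.81 F [-0.7  0.9 -0.1] turn [-0.06  0.02  0.04] shift(after turn) [0.0003 0.0001 0.0026]
pos [0.5575 0.3021 0.0376] F [-0.7  0.9 -0.1] T [-0.07  0.08 -0.03] rx -0.476 ry 2.425
```

Emit:
jog_arm:
  steps:
    - {"delta_rot":[0,0,0],"linear":[0,0,0.001],"grip":0.0}
    - {"delta_rot":[0,0,0],"linear":[0,0,0],"grip":0.0}
    - {"delta_rot":[0,0,0],"linear":[0,0,0],"grip":0.0}

```text
t: 9.6
tool_pos: [0.5578, 0.3023, 0.0374]
tool_rot: [-3.133, -0.213, -0.0]
contact_force: [-1.9, -0.1, 5.7]
opening: 0.0114
grip_force: 47.8
```

```bash
python3 -c "
from h import *
cr()"
```

```text
pos [0.5578 0.3023 0.0374] F [-1.9 -0.1  5.7] T [-0.21  0.51  0.07] rx -0.034 ry -0.033
```

Emit:
jog_arm:
  steps:
    - {"delta_rot":[0,0,0],"linear":[0,0,0],"grip":0.035}
    - {"delta_rot":[0,0,0],"linear":[0,0,0],"grip":0.035}
    - {"delta_rot":[0,0,0],"linear":[0,0,-0.03],"grip":0.035}
    - {"delta_rot":[0,0,0],"linear":[0,0,-0.04],"grip":0.035}
    - {"delta_rot":[0,0,0],"linear":[0,0,-0.045],"grip":0.035}
    - {"delta_rot":[0,0,0],"linear":[0,0,-0.045],"grip":0.05}
    - {"delta_rot":[0,0,0],"linear":[0,0.045,0],"grip":0.05}
    - {"delta_rot":[0,0,0],"linear":[0,0.045,0],"grip":0.05}
    - {"delta_rot":[0,0,0],"linear":[0,0.045,0],"grip":0.05}
    - {"delta_rot":[0,0,0],"linear":[0,0.045,0],"grip":0.05}

```text
t: 10.6
tool_pos: [0.5818, 0.1221, 0.196]
tool_rot: [-3.133, -0.214, 0.001]
contact_force: [0.8, 0.9, 0.3]
opening: 0.0501
grip_force: 0.0
```

Emit:
jog_arm:
  steps:
    - {"delta_rot":[0,0,-6.5],"linear":[0,0.045,0],"grip":0.05}
    - {"delta_rot":[0,0,-6.5],"linear":[0,0.04,0],"grip":0.05}
    - {"delta_rot":[0,0,-6.5],"linear":[0,0,0],"grip":0.05}
    - {"delta_rot":[0,0,0],"linear":[0,0,0],"grip":0.05}

```text
t: 11.0
tool_pos: [0.5978, 0.039, 0.1956]
tool_rot: [-3.052, -0.737, 0.001]
contact_force: [-0.1, 0.1, 0.6]
opening: 0.05
grip_force: 0.0
```

```bash
cat > look.py <<'E'
import sys
from h import *
k=sys.argv[1]
guess=dict(B=[.5699,-.1469,-.52],C=[.4394,-.0271,.49])
for n,f in(('top','t'+k),('scene','s'+k)): grab(n,f)
im=cv2.imread(f'pics/t{k}.png')
for a in sys.argv[2:]:
    if a in guess: r=fit('top',im,m_car,guess[a],.05)
    else:
        i,j=eval(a); p=pocket(i,j); best=fit('top',im,m_car,[p[0],p[1],ST[2]],.03,z0=.02); r=best; a=f'{a} err {(r[0]-[p[0],p[1],ST[2]]).round(4)}'
        P=world('top',np.load(f'pics/t{k}.npy')); 
        for dx,dy in((.018,-.026),(-.018,-.026),(-.018,.026),(.002,.026)):
            q=pl([p[0],p[1],ST[2]],np.array([[dx,dy]]),.032); u,v=proj('top',q)[0].round().astype(int); print(' z',P[v-1:v+2,u-1:u+2,2].mean().round(4),end='')
    print(a,r[0].round(4),round(r[1],3))
p=np.array([pocket(0,0)]);u,v=proj('top',p)[0].astype(int)
c=im[v-40:v+40,u-50:u+50];
u,v=proj('scene',p)[0].astype(int); c2=cv2.imread(f'pics/s{k}.png')[v-40:v+40,u-50:u+50]
cv2.imwrite(f'pics/L{k}.png',np.hstack([cv2.resize(x,(400,320),interpolation=cv2.INTER_CUBIC) for x in(c,c2)]))
E
python3 look.py 5 B C 1,1; python3 -c "
from h import *
p=[.4394,-.0271,.4928];plan(p[0],p[1],.12,p[2])"
```

```text
B [ 0.5696 -0.1468 -0.5264] 0.989
C [ 0.4394 -0.0269  0.5   ] 0.984
 z 0.0317 z 0.0346 z 0.0381 z 0.03441,1 err [-0.0005  0.0025  0.001 ] [0.5574 0.3046 0.1361] 0.506
pos [0.5976 0.0405 0.1957] q6 1.04 F [-0.4  0.2 -0.3] turn [-0.1   0.03 -1.08] shift(after turn) [-0.1714 -0.0153  0.0757]
```

View pics/L5.png

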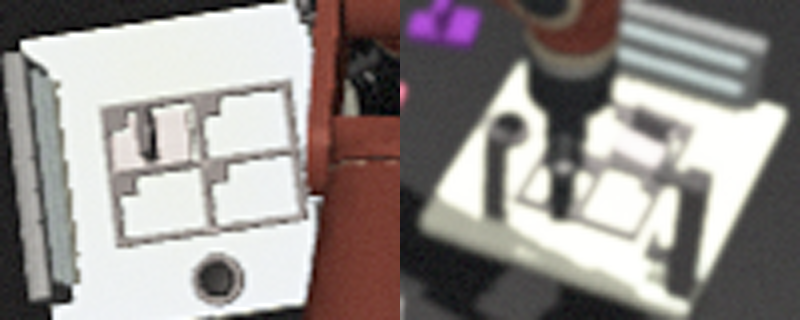

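Emit:
jog_arm:
  steps:
    - {"delta_rot":[0,0,-1.1],"linear":[-0.043,-0.0038,0],"grip":0.05}
    - {"delta_rot":[0,0,0],"linear":[-0.043,-0.0038,0],"grip":0.05}
    - {"delta_rot":[0,0,0],"linear":[-0.043,-0.0038,0],"grip":0.05}
    - {"delta_rot":[0,0,0],"linear":[-0.0424,-0.0039,0],"grip":0.05}
    - {"delta_rot":[0,0,0],"linear":[0,0,0.03],"grip":0.05}
    - {"delta_rot":[0,0,0],"linear":[0,0,0.03],"grip":0.05}
    - {"delta_rot":[0,0,0],"linear":[0,0,0.016],"grip":0.05}
    - {"delta_rot":[0,0,0],"linear":[0,0,0],"grip":0.05}
    - {"delta_rot":[0,0,0],"linear":[0,0,0],"grip":0.05}
    - {"delta_rot":[0,0,0],"linear":[0,0,0],"grip":0.05}

```text
t: 12.1
tool_pos: [0.4405, -0.0267, 0.1217]
tool_rot: [3.046, 0.771, 0.003]
contact_force: [0.4, -0.2, 0.7]
opening: 0.0503
grip_force: 0.0
```

```bash
cat > tilt.py <<'E'
import sys
from h import *
i,j=eval(sys.argv[1])
D={n:np.median([ctrl.get_image(n)[1] for _ in range(4)],0) for n in('top','scene')}
for n in D:
    P=world(n,D[n]).reshape(-1,3)
    def loc(p): c,s=np.cos(ST[2]),np.sin(ST[2]); return (P[:,:2]-p[:2])@np.array([[c,-s],[s,c]])
    for nm,q in(('car',(i,j)),('ref',eval(sys.argv[2]))):
        l=loc(pocket(*q)); 
        m=(abs(l[:,0])<.021)&(abs(l[:,1])<.031)&(abs(l[:,1])>.012)&~((l[:,0]>.005)&(l[:,1]>.014))&(abs(P[:,2]-.028)<.02)
        if m.sum()<15: print(n,nm,'few');continue
        A=np.c_[l[m],np.ones(m.sum())]; s,*_=np.linalg.lstsq(A,P[m,2],rcond=None); r=P[m,2]-A@s
        print(n,nm,'slope',s[:2].round(3),'z',s[2].round(4),'sd',r.std().round(4),m.sum())
E
python3 tilt.py 1,1 -1,1; python3 -c "
from h import *
p=[.4394,-.0270,.495];plan(p[0],p[1],.014,p[2])"
```

```text
top car slope [-0.186  0.022] z 0.0361 sd 0.0022 89
top ref slope [-0.023  0.009] z 0.0209 sd 0.0025 98
scene car slope [-0.141  0.002] z 0.0361 sd 0.0018 36
scene ref slope [ 0.011 -0.005] z 0.0202 sd 0.0021 57
pos [ 0.4396 -0.027   0.1205] q6 0.84 F [-0.9  0.5 -0.3] turn [-0.05 -0.01  0.01] shift(after turn) [-0.0002 -0.      0.1065]
```

```bash
cat > stfit.py <<'E'
from h import *
im=np.mean([ctrl.get_image('top')[0].astype(float) for _ in range(4)],0); np.save('pics/avg.npy',im)
g0=im.mean(-1)
def mod(p,box,w):
    m=1-mask('top',[pl(p,rect(-.0585-w,.0585+w,-.0795-w,.0795+w),.028)],box)
    for i,j in((-1,1),(-1,-1),(1,-1)):
        L=PL+[.031*i,.042*j]; m=m+np.minimum(mask('top',[pl(p,L,.028)],box),mask('top',[pl(p,L,.020)],box))
    return m
p0=np.array([.5328,.2563,.1351])
u,v=proj('top',[[p0[0],p0[1],.025]])[0].astype(int); box=(u-30,v-24,u+30,v+24); g=g0[v-24:v+24,u-30:u+30]
vv,uu=np.mgrid[v-24:v+24,u-30:u+30]
# ignore pocket (1,1) and things away from the grid
X=np.array([ray('top',a,b,.028) for a,b in zip(uu.ravel(),vv.ravel())]); c,s=np.cos(p0[2]),np.sin(p0[2]); l=(X[:,:2]-p0[:2])@np.array([[c,-s],[s,c]])
W=((abs(l[:,0])<.075)&(abs(l[:,1])<.096)&~((l[:,0]>-.002)&(l[:,1]>.002))).reshape(g.shape)
for w in(.004,.006,.007,.008):
    for sg in(.5,.8):
        f=lambda p:-np.corrcoef(cv2.GaussianBlur(mod(p,box,w),(0,0),sg)[W],g[W])[0,1]
        r=minimize(f,p0,method='Nelder-Mead',options=dict(initial_simplex=np.array([p0]+[p0+e for e in([.004,0,0],[0,.004,0],[0,0,.03])]),xatol=1e-5,fatol=1e-7))
        print(w,sg,r.x.round(4),-r.fun)
print(g0[v-24:v+24,u+12].astype(int)); print([X.reshape(48,60,3)[k,42,0].round(4) for k in(0,47)])
E
python3 stfit.py
```

```text
0.004 0.5 [0.5325 0.256  0.1335] 0.8309585738838652
0.004 0.8 [0.5324 0.2559 0.1402] 0.8239185346383613
0.006 0.5 [0.5324 0.256  0.1323] 0.9259360736750832
0.006 0.8 [0.5326 0.2562 0.1297] 0.9046982020729923
0.007 0.5 [0.5328 0.2563 0.1351] 0.9471293675481862
0.007 0.8 [0.5328 0.2563 0.1351] 0.9218907623849467
0.008 0.5 [0.5329 0.2563 0.1343] 0.9495604054475845
0.008 0.8 [0.5328 0.2563 0.1346] 0.9244266617407696
[239 239 239 240 246 178 127 168 236 241 239 239 239 238 238 239 239 239
 239 240 241 240 175 124 222 241 240 239 239 239 239 239 239 239 240 240
 240 240 246 181 128 222 241 240 239 239 240 240]
[np.float64(0.6226), np.float64(0.4496)]
```

Emit:
jog_arm:
  steps:
    - {"delta_rot":[0,0,0],"linear":[0,0,0.04],"grip":0.05}
    - {"delta_rot":[0,0,0],"linear":[0,0,0.04],"grip":0.05}
    - {"delta_rot":[0,0,0],"linear":[0,0,0.026],"grip":0.05}
    - {"delta_rot":[0,0,0],"linear":[0,0,0],"grip":0.05}
    - {"delta_rot":[0,0,0],"linear":[0,0,0],"grip":0.05}
    - {"delta_rot":[0,0,0],"linear":[0,0,0],"grip":0.05}
    - {"delta_rot":[0,0,0],"linear":[0,0,0],"grip":0.05}

```text
t: 13.4
tool_pos: [0.4402, -0.027, 0.0156]
tool_rot: [-3.046, -0.77, -0.002]
contact_force: [0.1, 0.8, -0.7]
opening: 0.0502
grip_force: 0.0
```

```bash
python3 -c "
from h import *
p=[.4394,-.0270,.495];plan(p[0],p[1],.014,p[2])"
```

```text
pos [ 0.4402 -0.027   0.0156] q6 0.84 F [ 0.1  0.8 -0.7] turn [ 0.01 -0.09  0.02] shift(after turn) [-0.0008 -0.0004  0.0016]
```

Emit:
jog_arm:
  steps:
    - {"delta_rot":[0,0,0],"linear":[-0.0008,-0.0004,0],"grip":0.0}
    - {"delta_rot":[0,0,0],"linear":[0,0,0],"grip":0.0}
    - {"delta_rot":[0,0,0],"linear":[0,0,0],"grip":0.0}
    - {"delta_rot":[0,0,0],"linear":[0,0,0],"grip":0.0}
    - {"delta_rot":[0,0,0],"linear":[0,0,0],"grip":0.0}
    - {"delta_rot":[0,0,0],"linear":[0,0,0],"grip":0.0}
    - {"delta_rot":[0,0,0],"linear":[0,0,-0.02],"grip":0.0}
    - {"delta_rot":[0,0,0],"linear":[0,0,-0.04],"grip":0.0}
    - {"delta_rot":[0,0,0],"linear":[0,0,-0.04],"grip":0.0}
    - {"delta_rot":[0,0,0],"linear":[0,0,-0.04],"grip":0.0}
  newtons: 90

```text
t: 14.4
tool_pos: [0.4374, -0.0267, 0.1544]
tool_rot: [-3.044, -0.769, 0.004]
contact_force: [0.6, 0.0, -1.0]
opening: 0.0105
grip_force: 87.8
```

```bash
python3 -c "
from h import *
p=pocket(-1,1);plan(p[0],p[1],.2,ST[2])"
```

```text
pos [ 0.4374 -0.0267  0.1544] q6 0.84 F [ 0.6  0.  -1. ] turn [-0.14  0.13 20.64] shift(after turn) [ 0.1016 -0.3095 -0.0456]
```

Emit:
jog_arm:
  steps:
    - {"delta_rot":[0,0,7],"linear":[0,0,-0.025],"grip":0.0}
    - {"delta_rot":[0,0,7],"linear":[0,0,-0.02],"grip":0.0}
    - {"delta_rot":[0,0,6.6],"linear":[0,0,0],"grip":0.0}
    - {"delta_rot":[0,0,0],"linear":[0.0146,-0.0442,0],"grip":0.0}
    - {"delta_rot":[0,0,0],"linear":[0.0146,-0.0442,0],"grip":0.0}
    - {"delta_rot":[0,0,0],"linear":[0.0146,-0.0442,0],"grip":0.0}
    - {"delta_rot":[0,0,0],"linear":[0.0146,-0.0442,0],"grip":0.0}
    - {"delta_rot":[0,0,0],"linear":[0.0146,-0.0442,0],"grip":0.0}
    - {"delta_rot":[0,0,0],"linear":[0.0146,-0.0442,0],"grip":0.0}
    - {"delta_rot":[0,0,0],"linear":[0.0146,-0.0442,0],"grip":0.0}

```text
t: 15.4
tool_pos: [0.4973, 0.2952, 0.1981]
tool_rot: [-3.134, -0.214, 0.004]
contact_force: [0.8, -1.6, -0.7]
opening: 0.0105
grip_force: 88.2
```

Emit:
jog_arm:
  steps:
    - {"delta_rot":[0,0,0],"linear":[0,0,0.04],"grip":0.0}
    - {"delta_rot":[0,0,0],"linear":[0,0,0.04],"grip":0.0}
    - {"delta_rot":[0,0,0],"linear":[0,0,0.04],"grip":0.0}
    - {"delta_rot":[0,0,0],"linear":[0,0,0.015],"grip":0.0}
    - {"delta_rot":[0,0,0],"linear":[0,0,0],"grip":0.0}
    - {"delta_rot":[0,0,0],"linear":[0,0,0],"grip":0.0}
    - {"delta_rot":[0,0,0],"linear":[0,0,0],"grip":0.0}

```text
t: 16.1
tool_pos: [0.4999, 0.2943, 0.0675]
tool_rot: [-3.132, -0.213, -0.006]
contact_force: [-0.1, 1.0, -1.6]
opening: 0.0106
grip_force: 88.5
```

```bash
python3 -c "
from h import *
p=pocket(-1,1);plan(p[0],p[1],.036,ST[2]);cr()"
```

```text
pos [0.4999 0.2943 0.0675] q6 1.84 F [-0.1  1.  -1.6] turn [-0.14 -0.24  0.02] shift(after turn) [-0.0035  0.      0.0315]
pos [0.4999 0.2943 0.0675] F [-0.1  1.  -1.6] T [ 0.02 -0.01  0.  ] rx -0.017 ry 0.093
```

Emit:
jog_arm:
  steps:
    - {"delta_rot":[-0.1,-0.2,0],"linear":[-0.003,0,0.012],"grip":0.0}
    - {"delta_rot":[0,0,0],"linear":[0,0,0],"grip":0.0}
    - {"delta_rot":[0,0,0],"linear":[0,0,0],"grip":0.0}
    - {"delta_rot":[0,0,0],"linear":[0,0,0],"grip":0.0}
    - {"delta_rot":[0,0,0],"linear":[0,0,0],"grip":0.0}

```text
t: 16.6
tool_pos: [0.4951, 0.2932, 0.0528]
tool_rot: [3.134, 0.213, -0.005]
contact_force: [-0.1, 0.1, -1.7]
opening: 0.0108
grip_force: 88.5
```

```bash
python3 -c "
from h import *
p=pocket(-1,1);plan(p[0],p[1],.036,ST[2]);cr()"
```

```text
pos [0.4951 0.2932 0.0528] q6 1.84 F [-0.1  0.1 -1.7] turn [0.03 0.2  0.04] shift(after turn) [ 0.0014 -0.0004  0.0168]
pos [0.4951 0.2932 0.0528] F [-0.1  0.1 -1.7] T [ 0.02 -0.01 -0.03] rx -0.022 ry 0.004
```

Emit:
jog_arm:
  steps:
    - {"delta_rot":[0,0.15,0],"linear":[0.001,0,0.005],"grip":0.0}
    - {"delta_rot":[0,0,0],"linear":[0,0,0],"grip":0.0}
    - {"delta_rot":[0,0,0],"linear":[0,0,0],"grip":0.0}
    - {"delta_rot":[0,0,0],"linear":[0,0,0],"grip":0.0}
    - {"delta_rot":[0,0,0],"linear":[0,0,0],"grip":0.0}

```text
t: 17.1
tool_pos: [0.4959, 0.2933, 0.0476]
tool_rot: [3.134, 0.213, -0.002]
contact_force: [0.4, 0.5, -1.9]
opening: 0.0112
grip_force: 88.5
```

```bash
python3 -c "
from h import *
p=pocket(-1,1);plan(p[0],p[1],.036,ST[2]);cr()"
```

```text
pos [0.4959 0.2933 0.0476] q6 1.84 F [ 0.4  0.5 -1.9] turn [0.04 0.07 0.03] shift(after turn) [ 0.0006 -0.0004  0.0116]
pos [0.4959 0.2933 0.0476] F [ 0.4  0.5 -1.9] T [ 0.01 -0.04 -0.02] rx 0.019 ry 0.038
```

Underside is about 4 mm above the walls. Going down in small steps.

Emit:
jog_arm:
  steps:
    - {"delta_rot":[0,0,0],"linear":[0.0006,-0.0003,0.003],"grip":0.0}
    - {"delta_rot":[0,0,0],"linear":[0,0,0.002],"grip":0.0}
    - {"delta_rot":[0,0,0],"linear":[0,0,0.001],"grip":0.0}
    - {"delta_rot":[0,0,0],"linear":[0,0,0],"grip":0.0}
    - {"delta_rot":[0,0,0],"linear":[0,0,0],"grip":0.0}

```text
t: 17.6
tool_pos: [0.4964, 0.2936, 0.0415]
tool_rot: [3.134, 0.213, -0.002]
contact_force: [-1.2, 0.1, -0.3]
opening: 0.0106
grip_force: 88.5
```

```bash
python3 -c "
from h import *
p=pocket(-1,1);plan(p[0],p[1],.036,ST[2]);cr()"
```

```text
pos [0.4964 0.2936 0.0415] q6 1.84 F [-1.2  0.1 -0.3] turn [0.04 0.08 0.04] shift(after turn) [ 0.0001 -0.0001  0.0055]
pos [0.4964 0.2936 0.0415] F [-1.2  0.1 -0.3] T [-0.01 -0.01  0.01] rx -0.678 ry 0.101
```

Emit:
jog_arm:
  steps:
    - {"delta_rot":[0,0,0],"linear":[0,0,0.001],"grip":0.0}
    - {"delta_rot":[0,0,0],"linear":[0,0,0.001],"grip":0.0}
    - {"delta_rot":[0,0,0],"linear":[0,0,0],"grip":0.0}
    - {"delta_rot":[0,0,0],"linear":[0,0,0],"grip":0.0}

```text
t: 18.0
tool_pos: [0.4963, 0.2936, 0.0395]
tool_rot: [3.134, 0.213, -0.002]
contact_force: [0.8, -0.1, -1.5]
opening: 0.0111
grip_force: 88.5
```

```bash
python3 -c "
from h import *
p=pocket(-1,1);plan(p[0],p[1],.036,ST[2]);cr()"
```

```text
pos [0.4963 0.2936 0.0395] q6 1.84 F [ 0.8 -0.1 -1.5] turn [0.04 0.09 0.04] shift(after turn) [ 0.0001 -0.0001  0.0035]
pos [0.4963 0.2936 0.0395] F [ 0.8 -0.1 -1.5] T [-0.01  0.03  0.02] rx 0.104 ry -0.001
```

It's free inside the pocket. Down 3.5 mm, then release and withdraw.

Emit:
jog_arm:
  steps:
    - {"delta_rot":[0,0,0],"linear":[0,0,0.0015],"grip":0.0}
    - {"delta_rot":[0,0,0],"linear":[0,0,0.0015],"grip":0.0}
    - {"delta_rot":[0,0,0],"linear":[0,0,0.001],"grip":0.0}
    - {"delta_rot":[0,0,0],"linear":[0,0,0],"grip":0.0}
    - {"delta_rot":[0,0,0],"linear":[0,0,0],"grip":0.0}

```text
t: 18.5
tool_pos: [0.4964, 0.2936, 0.0355]
tool_rot: [3.134, 0.213, -0.002]
contact_force: [0.6, -0.5, -0.3]
opening: 0.0106
grip_force: 88.5
```

```bash
python3 -c "
from h import *
p=pocket(-1,1);plan(p[0],p[1],.036,ST[2]);cr()"
```

```text
pos [0.4964 0.2936 0.0355] q6 1.84 F [ 0.6 -0.5 -0.3] turn [0.04 0.08 0.04] shift(after turn) [ 0.0001 -0.0001 -0.0005]
pos [0.4964 0.2936 0.0355] F [ 0.6 -0.5 -0.3] T [-0.03 -0.    0.01] rx 0.304 ry -0.145
```

Emit:
jog_arm:
  steps:
    - {"delta_rot":[0,0,0],"linear":[0,0,0],"grip":0.035}
    - {"delta_rot":[0,0,0],"linear":[0,0,0],"grip":0.035}
    - {"delta_rot":[0,0,0],"linear":[0,0,-0.03],"grip":0.035}
    - {"delta_rot":[0,0,0],"linear":[0,0,-0.04],"grip":0.035}
    - {"delta_rot":[0,0,0],"linear":[0.03,0,0],"grip":0.035}
    - {"delta_rot":[0,0,0],"linear":[0.03,0,0],"grip":0.035}
    - {"delta_rot":[0,0,0],"linear":[0,0,0.02],"grip":0.035}
    - {"delta_rot":[0,0,0],"linear":[0,0,0],"grip":0.035}
    - {"delta_rot":[0,0,0],"linear":[0,0,0],"grip":0.035}
    - {"delta_rot":[0,0,0],"linear":[0,0,0],"grip":0.035}

```text
t: 19.5
tool_pos: [0.5558, 0.3019, 0.0861]
tool_rot: [3.134, 0.213, -0.001]
contact_force: [0.3, 0.5, -0.4]
opening: 0.0353
grip_force: 0.0
```

```bash
python3 -c "
from h import *
p=pocket(1,1);plan(p[0],p[1],.04,ST[2]);cr()"
```

```text
pos [0.5558 0.3019 0.0861] q6 1.82 F [ 0.3  0.5 -0.4] turn [0.03 0.05 0.05] shift(after turn) [0.0021 0.0001 0.0461]
pos [0.5558 0.3019 0.0861] F [ 0.3  0.5 -0.4] T [ 0.02  0.03 -0.02] rx 0.221 ry 0.204
```

Emit:
jog_arm:
  steps:
    - {"delta_rot":[0,0,0],"linear":[-0.001,0,0.025],"grip":0.035}
    - {"delta_rot":[0,0,0],"linear":[0,0,0.019],"grip":0.035}
    - {"delta_rot":[0,0,0],"linear":[0,0,0],"grip":0.035}
    - {"delta_rot":[0,0,0],"linear":[0,0,0],"grip":0.0}
    - {"delta_rot":[0,0,0],"linear":[0,0,0],"grip":0.0}
    - {"delta_rot":[0,0,0],"linear":[0,0,0],"grip":0.0}
    - {"delta_rot":[0,0,0],"linear":[0.002,0,0],"grip":0.0}
    - {"delta_rot":[0,0,0],"linear":[0.002,0,0],"grip":0.0}
    - {"delta_rot":[0,0,0],"linear":[0,0,0],"grip":0.0}
    - {"delta_rot":[0,0,0],"linear":[0,0,0],"grip":0.0}
  newtons: 25

```text
t: 20.5
tool_pos: [0.5597, 0.3026, 0.0431]
tool_rot: [-3.134, -0.213, -0.0]
contact_force: [-3.1, 0.6, 5.5]
opening: 0.0118
grip_force: 30.4
```

```bash
python3 -c "
from h import *
p=pocket(1,1);plan(p[0],p[1],.04,ST[2]);cr()"
```

```text
pos [0.5597 0.3026 0.0431] q6 1.81 F [-3.1  0.6  5.5] turn [ 0.   -0.01  0.04] shift(after turn) [-0.0019  0.0003  0.0031]
pos [0.5597 0.3026 0.0431] F [-3.1  0.6  5.5] T [-0.04  0.36 -0.03] rx 0.029 ry -0.027
```

Emit:
jog_arm:
  steps:
    - {"delta_rot":[0,0,0],"linear":[0,0,0],"grip":0.035}
    - {"delta_rot":[0,0,0],"linear":[0,0,0],"grip":0.035}
    - {"delta_rot":[0,0,0],"linear":[0,0,-0.03],"grip":0.035}
    - {"delta_rot":[0,0,0],"linear":[0,0,-0.04],"grip":0.035}
    - {"delta_rot":[0,0,0],"linear":[0,0,-0.045],"grip":0.035}
    - {"delta_rot":[0,0,0],"linear":[0,0,-0.045],"grip":0.05}
    - {"delta_rot":[0,0,0],"linear":[0,0.048,0],"grip":0.05}
    - {"delta_rot":[0,0,0],"linear":[0,0.048,0],"grip":0.05}
    - {"delta_rot":[0,0,0],"linear":[0,0.048,0],"grip":0.05}
    - {"delta_rot":[0,0,0],"linear":[0,0.048,0],"grip":0.05}

```text
t: 21.5
tool_pos: [0.585, 0.1103, 0.2015]
tool_rot: [3.133, 0.214, -0.001]
contact_force: [1.2, 0.1, -0.3]
opening: 0.0498
grip_force: 0.0
```

Emit:
jog_arm:
  steps:
    - {"delta_rot":[0,0,0],"linear":[0,0.048,0],"grip":0.05}
    - {"delta_rot":[0,0,0],"linear":[0,0.048,0],"grip":0.05}
    - {"delta_rot":[0,0,0],"linear":[0,0.048,0],"grip":0.05}
    - {"delta_rot":[0,0,0],"linear":[0,0.048,0],"grip":0.05}
    - {"delta_rot":[0,0,7.6],"linear":[0,0,0],"grip":0.05}
    - {"delta_rot":[0,0,7.6],"linear":[0,0,0],"grip":0.05}
    - {"delta_rot":[0,0,7.6],"linear":[0,0,0],"grip":0.05}
    - {"delta_rot":[0,0,7.6],"linear":[0,0,0],"grip":0.05}
    - {"delta_rot":[0,0,7.5],"linear":[0,0,0],"grip":0.05}

```text
t: 22.4
tool_pos: [0.6109, -0.0784, 0.2013]
tool_rot: [3.03, -0.825, -0.002]
contact_force: [-0.2, -0.7, -0.7]
opening: 0.05
grip_force: 0.0
```

```bash
python3 tilt.py 1,1 -1,-1;python3 tilt.py -1,1 1,-1; python3 -c "
from h import *
p=[.5697,-.1469,-.523];plan(p[0],p[1],.12,p[2])"
```

```text
top car slope [-0.022  0.016] z 0.0326 sd 0.0026 87
top ref slope [ 0.022 -0.012] z 0.0208 sd 0.0023 99
scene car slope [-0.05  -0.052] z 0.0314 sd 0.0015 32
scene ref few
top car slope [0.005 0.004] z 0.033 sd 0.0023 94
top ref slope [0.027 0.019] z 0.0209 sd 0.0025 97
scene car slope [-0.03   0.038] z 0.0332 sd 0.0016 35
scene ref slope [-0.002 -0.01 ] z 0.0206 sd 0.0019 54
pos [ 0.611  -0.0782  0.2017] q6 1.85 F [-0.4  0.7 -0.2] turn [ 0.08  0.04 -0.14] shift(after turn) [-0.0014  0.0802  0.0817]
```

Both carriers are flat in their pockets. Now carrier B.

Emit:
jog_arm:
  steps:
    - {"delta_rot":[0,0,0],"linear":[0,0.04,0],"grip":0.05}
    - {"delta_rot":[0,0,0],"linear":[-0.0014,0.04,0.02],"grip":0.05}
    - {"delta_rot":[0,0,0],"linear":[0,0,0.045],"grip":0.05}
    - {"delta_rot":[0,0,0],"linear":[0,0,0.045],"grip":0.05}
    - {"delta_rot":[0,0,0],"linear":[0,0,0.04],"grip":0.05}
    - {"delta_rot":[0,0,0],"linear":[0,0,0],"grip":0.05}
    - {"delta_rot":[0,0,0],"linear":[0,0,0],"grip":0.05}
    - {"delta_rot":[0,0,0],"linear":[0,0,0],"grip":0.05}
    - {"delta_rot":[0,0,0],"linear":[0,0,0],"grip":0.05}

```text
t: 24.1
tool_pos: [0.5717, -0.1476, 0.0552]
tool_rot: [3.032, -0.815, 0.007]
contact_force: [0.2, -0.8, 1.1]
opening: 0.0499
grip_force: 0.0
```

```bash
python3 -c "
from h import *
p=[.5697,-.1469,-.523];plan(p[0],p[1],.015,p[2])"
```

```text
pos [ 0.5717 -0.1476  0.0552] q6 1.72 F [ 0.2 -0.8  1.1] turn [ 0.03 -0.28 -0.14] shift(after turn) [-0.0021  0.0004  0.0402]
```

Emit:
jog_arm:
  steps:
    - {"delta_rot":[0,-0.2,0],"linear":[-0.0015,0.0004,0.02],"grip":0.05}
    - {"delta_rot":[0,0,0],"linear":[0,0,0.02],"grip":0.05}
    - {"delta_rot":[0,0,0],"linear":[0,0,0],"grip":0.05}
    - {"delta_rot":[0,0,0],"linear":[0,0,0],"grip":0.05}
    - {"delta_rot":[0,0,0],"linear":[0,0,0],"grip":0.05}
    - {"delta_rot":[0,0,0],"linear":[0,0,0],"grip":0.05}

```text
t: 24.7
tool_pos: [0.5691, -0.1468, 0.0136]
tool_rot: [3.033, -0.816, -0.002]
contact_force: [0.0, 0.3, -0.3]
opening: 0.0498
grip_force: 0.0
```

```bash
python3 -c "
from h import *
p=[.5697,-.1469,-.523];plan(p[0],p[1],.015,p[2])"
```

```text
pos [ 0.5691 -0.1468  0.0136] q6 1.72 F [ 0.   0.3 -0.3] turn [ 0.05  0.07 -0.16] shift(after turn) [ 0.0006 -0.0003 -0.0014]
```

Emit:
jog_arm:
  steps:
    - {"delta_rot":[0,0,0],"linear":[0.0006,0,-0.0014],"grip":0.05}
    - {"delta_rot":[0,0,0],"linear":[0,0,0],"grip":0.0}
    - {"delta_rot":[0,0,0],"linear":[0,0,0],"grip":0.0}
    - {"delta_rot":[0,0,0],"linear":[0,0,0],"grip":0.0}
    - {"delta_rot":[0,0,0],"linear":[0,0,0],"grip":0.0}
    - {"delta_rot":[0,0,0],"linear":[0,0,0],"grip":0.0}
    - {"delta_rot":[0,0,0],"linear":[0,0,-0.04],"grip":0.0}
    - {"delta_rot":[0,0,0],"linear":[0,0,-0.05],"grip":0.0}
    - {"delta_rot":[0,0,0],"linear":[0,0,-0.05],"grip":0.0}
    - {"delta_rot":[0,0,0],"linear":[0,0,-0.04],"grip":0.0}
  newtons: 90

```text
t: 25.7
tool_pos: [0.5692, -0.1469, 0.1956]
tool_rot: [3.033, -0.816, -0.005]
contact_force: [0.1, 0.0, -2.0]
opening: 0.0108
grip_force: 88.0
```

```bash
python3 -c "
from h import *
p=pocket(1,-1);plan(p[0],p[1],.2,ST[2])"
```

```text
pos [ 0.5692 -0.1469  0.1956] q6 1.72 F [ 0.1  0.  -2. ] turn [ 1.000e-02  1.800e-01 -3.786e+01] shift(after turn) [ 0.0492 -0.3624 -0.0044]
```

Emit:
jog_arm:
  steps:
    - {"delta_rot":[0,0,-7.6],"linear":[0,0,0],"grip":0.0}
    - {"delta_rot":[0,0,-7.6],"linear":[0,0,0],"grip":0.0}
    - {"delta_rot":[0,0,-7.6],"linear":[0,0,0],"grip":0.0}
    - {"delta_rot":[0,0,-7.6],"linear":[0,0,-0.005],"grip":0.0}
    - {"delta_rot":[0,0,-7.5],"linear":[0,0,0],"grip":0.0}
    - {"delta_rot":[0,0,0],"linear":[0.006,-0.045,0],"grip":0.0}
    - {"delta_rot":[0,0,0],"linear":[0.006,-0.045,0],"grip":0.0}
    - {"delta_rot":[0,0,0],"linear":[0.006,-0.045,0],"grip":0.0}
    - {"delta_rot":[0,0,0],"linear":[0.006,-0.045,0],"grip":0.0}
    - {"delta_rot":[0,0,0],"linear":[0.006,-0.045,0],"grip":0.0}

```text
t: 26.7
tool_pos: [0.5676, 0.0819, 0.1975]
tool_rot: [-3.133, -0.213, 0.009]
contact_force: [0.3, -0.3, -1.4]
opening: 0.0112
grip_force: 88.2
```

Emit:
jog_arm:
  steps:
    - {"delta_rot":[0,0,0],"linear":[0.006,-0.045,0],"grip":0.0}
    - {"delta_rot":[0,0,0],"linear":[0.006,-0.045,0],"grip":0.0}
    - {"delta_rot":[0,0,0],"linear":[0.006,-0.045,0],"grip":0.0}
    - {"delta_rot":[0,0,0],"linear":[0,0,0.04],"grip":0.0}
    - {"delta_rot":[0,0,0],"linear":[0,0,0.04],"grip":0.0}
    - {"delta_rot":[0,0,0],"linear":[0,0,0.04],"grip":0.0}
    - {"delta_rot":[0,0,0],"linear":[0,0,0.02],"grip":0.0}
    - {"delta_rot":[0,0,0],"linear":[0,0,0],"grip":0.0}
    - {"delta_rot":[0,0,0],"linear":[0,0,0],"grip":0.0}
    - {"delta_rot":[0,0,0],"linear":[0,0,0],"grip":0.0}

```text
t: 27.7
tool_pos: [0.5689, 0.2168, 0.0607]
tool_rot: [-3.133, -0.213, 0.001]
contact_force: [0.5, 0.5, -1.5]
opening: 0.0107
grip_force: 88.4
```

```bash
python3 -c "
from h import *
p=pocket(1,-1);plan(p[0],p[1],.035,ST[2]);cr()"
```

```text
pos [0.5689 0.2168 0.0607] q6 1.68 F [ 0.5  0.5 -1.5] turn [-0.11  0.04  0.03] shift(after turn) [ 0.0006 -0.002   0.0257]
pos [0.5689 0.2168 0.0607] F [ 0.5  0.5 -1.5] T [ 0.03 -0.02 -0.  ] rx 0.039 ry 0.039
```

Emit:
jog_arm:
  steps:
    - {"delta_rot":[0,0,0],"linear":[0.0004,-0.002,0.008],"grip":0.0}
    - {"delta_rot":[0,0,0],"linear":[0,0,0.007],"grip":0.0}
    - {"delta_rot":[0,0,0],"linear":[0,0,0.004],"grip":0.0}
    - {"delta_rot":[0,0,0],"linear":[0,0,0],"grip":0.0}
    - {"delta_rot":[0,0,0],"linear":[0,0,0],"grip":0.0}
    - {"delta_rot":[0,0,0],"linear":[0,0,0],"grip":0.0}

```text
t: 28.3
tool_pos: [0.5676, 0.2185, 0.0397]
tool_rot: [-3.133, -0.213, 0.006]
contact_force: [0.2, -0.1, -1.4]
opening: 0.0108
grip_force: 88.5
```

```bash
python3 -c "
from h import *
p=pocket(1,-1);plan(p[0],p[1],.035,ST[2]);cr()"
```

```text
pos [0.5676 0.2185 0.0397] q6 1.68 F [ 0.2 -0.1 -1.4] turn [-0.09  0.22  0.04] shift(after turn) [ 0.0016 -0.0001  0.0047]
pos [0.5676 0.2185 0.0397] F [ 0.2 -0.1 -1.4] T [-0.03 -0.02  0.03] rx 0.015 ry 0.012
```

Emit:
jog_arm:
  steps:
    - {"delta_rot":[0,0.1,0],"linear":[0.001,0,0.002],"grip":0.0}
    - {"delta_rot":[0,0,0],"linear":[0,0,0.0015],"grip":0.0}
    - {"delta_rot":[0,0,0],"linear":[0,0,0.001],"grip":0.0}
    - {"delta_rot":[0,0,0],"linear":[0,0,0],"grip":0.0}
    - {"delta_rot":[0,0,0],"linear":[0,0,0],"grip":0.0}

```text
t: 28.8
tool_pos: [0.5684, 0.2186, 0.035]
tool_rot: [-3.133, -0.213, 0.004]
contact_force: [-0.1, -1.0, -1.5]
opening: 0.0106
grip_force: 88.5
```

```bash
python3 -c "
from h import *
p=pocket(1,-1);plan(p[0],p[1],.035,ST[2]);cr()"
```

```text
pos [0.5684 0.2186 0.035 ] q6 1.68 F [-0.1 -1.  -1.5] turn [-0.08  0.14  0.04] shift(after turn) [ 0.0008 -0.0001 -0.    ]
pos [0.5684 0.2186 0.035 ] F [-0.1 -1.  -1.5] T [0.03 0.02 0.02] rx 0.005 ry -0.135
```

Emit:
jog_arm:
  steps:
    - {"delta_rot":[0,0,0],"linear":[0,0,0],"grip":0.035}
    - {"delta_rot":[0,0,0],"linear":[0,0,0],"grip":0.035}
    - {"delta_rot":[0,0,0],"linear":[0,0,-0.03],"grip":0.035}
    - {"delta_rot":[0,0,0],"linear":[0,0,-0.045],"grip":0.035}
    - {"delta_rot":[0,0,0],"linear":[0,0,-0.045],"grip":0.035}
    - {"delta_rot":[0,0,0],"linear":[0,0,-0.045],"grip":0.04}
    - {"delta_rot":[0,0,0],"linear":[0,0,-0.045],"grip":0.04}
    - {"delta_rot":[0,0,0],"linear":[0,0.048,0],"grip":0.04}
    - {"delta_rot":[0,0,0],"linear":[0,0.048,0],"grip":0.04}
    - {"delta_rot":[0,0,0],"linear":[0,0.048,0],"grip":0.04}

```text
t: 29.8
tool_pos: [0.5888, 0.0746, 0.2462]
tool_rot: [-3.133, -0.215, -0.0]
contact_force: [1.3, -0.8, 0.2]
opening: 0.0401
grip_force: 0.0
```

Emit:
jog_arm:
  steps:
    - {"delta_rot":[0,0,0],"linear":[-0.01,0.048,0],"grip":0.04}
    - {"delta_rot":[0,0,0],"linear":[-0.01,0.048,0],"grip":0.04}
    - {"delta_rot":[0,0,0],"linear":[-0.01,0.048,0],"grip":0.04}
    - {"delta_rot":[0,0,0],"linear":[-0.01,0.048,0],"grip":0.04}
    - {"delta_rot":[0,0,0],"linear":[-0.01,0.048,0],"grip":0.04}
    - {"delta_rot":[0,0,0],"linear":[-0.01,0.048,0],"grip":0.04}
    - {"delta_rot":[0,0,0],"linear":[-0.01,0.048,0],"grip":0.04}

```text
t: 30.5
tool_pos: [0.5642, -0.2687, 0.2452]
tool_rot: [-3.134, -0.213, 0.002]
contact_force: [0.8, 0.3, 0.6]
opening: 0.0399
grip_force: 0.0
```

```bash
python3 look.py 7; python3 tilt.py 1,-1 -1,-1;python3 tilt.py -1,1 1,1; python3 - <<'E'
from h import *
plan(.536,-.361,.28,.185)
# avg sharp view of hinge/pins, ortho at z=.17 and .065 from top; scene crop
im=np.mean([ctrl.get_image('top')[0].astype(float) for _ in range(4)],0)[...,::-1].astype(np.uint8)
sc=np.mean([ctrl.get_image('scene')[0].astype(float) for _ in range(4)],0)[...,::-1].astype(np.uint8)
cv2.imwrite('pics/avt.png',im);cv2.imwrite('pics/avs.png',sc)
def crop(a,n,X,r,f):
    u,v=proj(n,[X])[0].astype(int); print(n,'origin',u-r,v-r,'scale',f); return cv2.resize(a[v-r:v+r,u-r:u+r],None,fx=f,fy=f,interpolation=cv2.INTER_CUBIC)
o=np.hstack([crop(im,'top',[.66,.15,.17],20,10),crop(sc,'scene',[.66,.15,.13],20,10)])
cv2.imwrite('pics/pin.png',o)
E
```

```text
top car slope [-0.008  0.004] z 0.0327 sd 0.0024 95
top ref slope [-0.009 -0.018] z 0.0208 sd 0.0023 96
scene car slope [ 0.023 -0.115] z 0.0305 sd 0.002 33
scene ref slope [0.031 0.043] z 0.0213 sd 0.0019 57
top car slope [-0.047  0.005] z 0.0326 sd 0.0023 92
top ref slope [0.018 0.019] z 0.0328 sd 0.0023 89
scene car slope [-0.017 -0.012] z 0.0319 sd 0.0015 35
scene ref slope [-0.062 -0.086] z 0.0305 sd 0.0018 31
pos [ 0.5646 -0.2666  0.2445] q6 0.87 F [-0.9 -1.1 -0.5] turn [-0.09  0.13 -2.81] shift(after turn) [-0.0455  0.0876 -0.0355]
top origin 177 131 scale 10
scene origin 301 151 scale 10
```

View pics/L7.png

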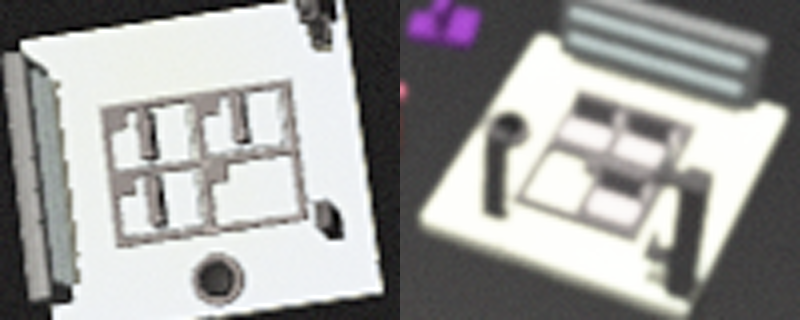

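View pics/pin.png

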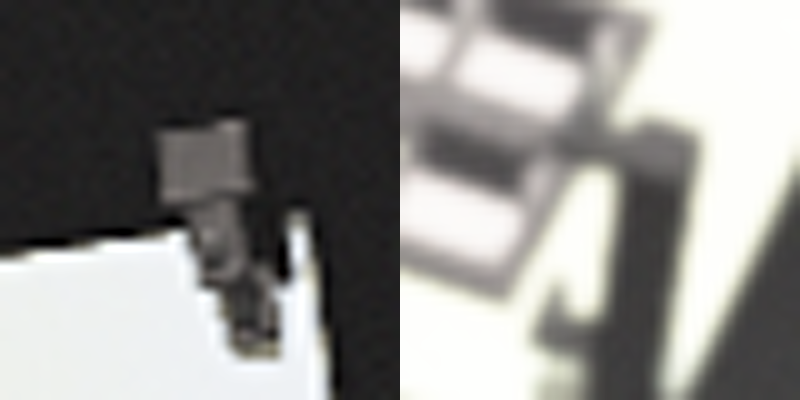

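```bash
cat > pin.py <<'E'
from h import *
T=ST[2]
def box3(n,p,x0,x1,y0,y1,z0,z1,bx):
    X=np.vstack([pl([p[0],p[1],T],rect(x0,x1,y0,y1),z) for z in(z0,z1)]); h=cv2.convexHull(proj(n,X).astype(np.float32))[:,0]
    return h
def model(n,p,bx):
    ax,ay,e,w,dp=p; H=[]
    P=(ax,ay)
    H.append(box3(n,P,.018,.018+dp,-w,w,.02,.175,bx))
    for z in(.065,.170):
        H.append(box3(n,P,-e,.018,-.009,.009,z-.012,z,bx))
        a=np.linspace(0,2*np.pi,16); c=np.c_[np.cos(a),np.sin(a)]
        X=np.vstack([pl([ax,ay,0],c*r,zz) for r,zz in((.0045,z),(.0045,z+.017),(.0015,z+.028))]); H.append(cv2.convexHull(proj(n,X).astype(np.float32))[:,0])
    S=8;u0,v0,u1,v1=bx; m=np.zeros(((v1-v0)*S,(u1-u0)*S),np.uint8)
    for h in H: cv2.fillPoly(m,[np.round(((h+.5-[u0,v0])*S-.5)*16).astype(np.int32)],255,shift=4)
    return cv2.GaussianBlur(cv2.resize(m,(u1-u0,v1-v0),interpolation=cv2.INTER_AREA)/255.,(0,0),.6)
t=cv2.imread('pics/avt.png').mean(-1); s=cv2.imread('pics/avs.png').mean(-1)
bt=(192,148,208,170); bs=(350-301+301+0,158,374,195)
bs=(352,160,372,192)
Wt=np.ones((22,16),bool); vv,uu=np.mgrid[148:170,192:208]; Wt&=(vv>131+25.8-(uu-177)*.15)&(uu<177+28.5)
Ws=np.ones((32,20),bool); vv,uu=np.mgrid[160:192,352:372]; Ws&=~((uu<362)&(vv<181)&((uu-352)<(181-vv)*.55))
Ws&=(uu-361)<(195-vv)*.35+6
def f(p,k='ts'):
    c=0
    if 't' in k: c-=np.corrcoef(model('top',p,bt)[Wt],t[148:170,192:208][Wt])[0,1]*-1*-1
    if 's' in k: c-=np.corrcoef(model('scene',p,bs)[Ws],s[160:192,352:372][Ws])[0,1]*-1*-1
    return -c
for k in('t','s','ts'):
    best=None
    for ax in(.645,.655):
        p0=np.array([ax,.148,.009,.013,.024])
        sx=np.vstack([p0]+[p0+e for e in np.diag([.006,.006,.002,.002,.003])])
        g=lambda p:f(p,k)+50*(max(0,abs(p[2]-.010)-.003)+max(0,abs(p[3]-.013)-.004))
        r=minimize(g,p0,method='Nelder-Mead',options=dict(initial_simplex=sx,xatol=1e-5,fatol=1e-6,maxiter=800))
        print(k,r.x.round(4),r.fun)
im=np.clip(cv2.imread('pics/t7.png').astype(float)-190,0,30)
E
python3 pin.py
python3 - <<'E'
from h import *
# post top corners, bracket edges at their heights
for nm,u,v,z in[('pTL',160,130,.175),('pTR',245,118,.175),('pBR',255,190,.175),('pBL',165,200,.175),('ub',223,285,.17),('ubL',195,240,.17),('ubR',243,240,.17),('lb',258,355,.065)]:
    print(nm,ray('top',177+(u+.5)/10-.5,131+(v+.5)/10-.5,z).round(4))
im=ortho('top',cv2.imread('pics/avt.png'),.188,.42,.66,-.42,-.30,4000).min(-1)
for th in(170,200):
    m=(im>th).astype(np.uint8); nl,lab,st,ce=cv2.connectedComponentsWithStats(m); k=1+np.argmax(st[1:,4]); c=cv2.findContours((lab==k).astype(np.uint8),0,1)[0][0]
    (cx,cy),sz,a=cv2.minAreaRect(c); print('door',.66-cy/4000,-.30-cx/4000,np.array(sz)/4000,a)
E
```

```text
t [0.6445 0.1457 0.0109 0.0152 0.0223] -0.9569020653215924
t [0.6455 0.1462 0.0119 0.0154 0.0247] -0.9566125986459194
s [0.645 0.148 0.009 0.013 0.024] nan
s [0.655 0.148 0.009 0.013 0.024] nan
ts [0.645 0.148 0.009 0.013 0.024] nan
ts [0.655 0.148 0.009 0.013 0.024] nan
pTL [0.6866 0.165  0.175 ]
pTR [0.6904 0.1362 0.175 ]
pBR [0.6655 0.1327 0.175 ]
pBL [0.6624 0.1632 0.175 ]
ub [0.6339 0.144  0.17  ]
ubL [0.6495 0.1536 0.17  ]
ubR [0.6493 0.1373 0.17  ]
lb [0.6295 0.1438 0.065 ]
door 0.5038367156982422 -0.36679820251464845 [0.09934971 0.01366164] 79.26110076904297
door 0.5036329803466797 -0.3667915496826172 [0.09718233 0.01237961] 79.12648010253906
  c /= stddev[:, None]
  c /= stddev[None, :]
```

```bash
python3 - <<'E'
s=open('pin.py').read()
a=s.index('bs=(350'); b=s.index('def f(')
s=s[:a]+"""bs=(312,162,331,184)
Wt=np.ones((22,16),bool); vv,uu=np.mgrid[148:170,192:208]; Wt&=(vv>131+25.8-(uu-177)*.15)&(uu<177+28.5)
vv,uu=np.mgrid[162:184,312:331]; Ws=(uu-301)>11.5+(31-(vv-151))*.5
"""+s[b:].replace('s[160:192,352:372]','s[162:184,312:331]')
open('pin.py','w').write(s)
E
python3 pin.py
python3 - <<'E'
from h import *
im=ortho('top',cv2.imread('pics/top0.png'),.188,.42,.66,-.42,-.30,4000).min(-1)
for th in(150,190):
    m=(im>th).astype(np.uint8); nl,lab,st,ce=cv2.connectedComponentsWithStats(m); k=1+np.argmax(st[1:,4]); c=cv2.findContours((lab==k).astype(np.uint8),0,1)[0][0]
    (cx,cy),sz,a=cv2.minAreaRect(c); print('door',.66-cy/4000,-.30-cx/4000,np.array(sz)/4000,a,np.deg2rad(90-a))
E
```

```text
t [0.6445 0.1457 0.0109 0.0152 0.0223] -0.9569020653215924
t [0.6455 0.1462 0.0119 0.0154 0.0247] -0.9566125986459194
s [0.6496 0.1401 0.0103 0.0127 0.0206] -0.9393227289214626
s [0.6499 0.1404 0.0116 0.0134 0.0202] -0.9333548251068277
ts [0.6477 0.1451 0.0119 0.0127 0.021 ] -1.8156912196234107
ts [0.6478 0.1448 0.0125 0.0143 0.0216] -1.8008802702610827
door 0.5412115325927734 -0.35964830398559566 [0.1758369  0.02174068] 76.4976806640625 0.2356599290678037
door 0.5362770538330078 -0.3607953987121582 [0.16398586 0.01579954] 78.07199096679688 0.20818303083702017
```

Emit:
jog_arm:
  steps:
    - {"delta_rot":[0,0,-3],"linear":[0,0,-0.01],"grip":0.05}
    - {"delta_rot":[0,0,0],"linear":[-0.022,0.044,0],"grip":0.05}
    - {"delta_rot":[0,0,0],"linear":[-0.022,0.043,0],"grip":0.05}
    - {"delta_rot":[0,0,0],"linear":[0,0,0],"grip":0.05}
    - {"delta_rot":[0,0,0],"linear":[0,0,0],"grip":0.05}
    - {"delta_rot":[0,0,0],"linear":[0,0,0],"grip":0.05}
    - {"delta_rot":[0,0,0],"linear":[0,0,0],"grip":0.05}

```text
t: 32.5
tool_pos: [0.5381, -0.3592, 0.2545]
tool_rot: [-3.126, -0.297, 0.004]
contact_force: [0.6, -0.1, 0.0]
opening: 0.0498
grip_force: 0.0
```

```bash
python3 -c "
from h import *
plan(.537,-.360,.152,.19);grab('scene','s8')
u,v=proj('scene',[[.537,-.36,.19]])[0].astype(int); cv2.imwrite('pics/c8.png',cv2.resize(cv2.imread('pics/s8.png')[v-45:v+45,u-60:u+60],None,fx=6,fy=6,interpolation=cv2.INTER_CUBIC))"
```

```text
pos [ 0.5381 -0.3592  0.2545] q6 0.68 F [ 0.6 -0.1  0. ] turn [-0.11  0.12 -0.02] shift(after turn) [-0.0012  0.0006  0.1025]
```

View pics/c8.png

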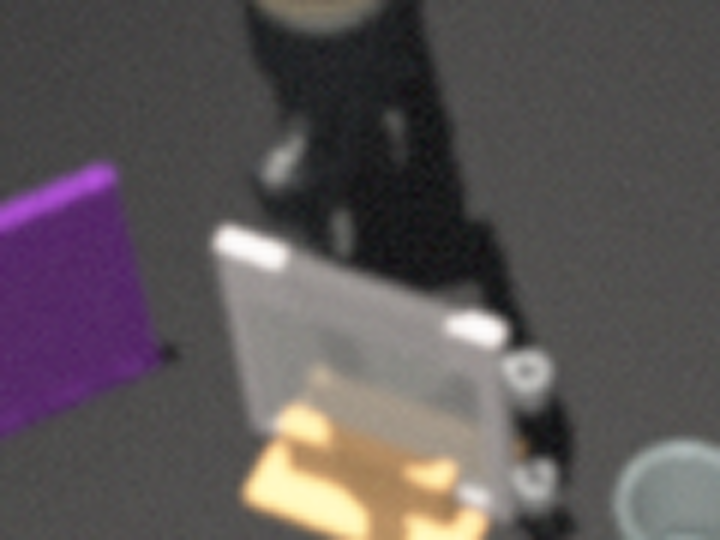

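The gripper is centred over the silver door's top rail (rail ends at (215,240) and (505,330), knuckles at (527,370) and (535,478)). Descending.

Emit:
jog_arm:
  steps:
    - {"delta_rot":[0,0,0],"linear":[-0.001,0.0005,0.03],"grip":0.05}
    - {"delta_rot":[0,0,0],"linear":[0,0,0.03],"grip":0.05}
    - {"delta_rot":[0,0,0],"linear":[0,0,0.025],"grip":0.05}
    - {"delta_rot":[0,0,0],"linear":[0,0,0.016],"grip":0.05}
    - {"delta_rot":[0,0,0],"linear":[0,0,0],"grip":0.05}
    - {"delta_rot":[0,0,0],"linear":[0,0,0],"grip":0.05}
    - {"delta_rot":[0,0,0],"linear":[0,0,0],"grip":0.05}
    - {"delta_rot":[0,0,0],"linear":[0,0,0],"grip":0.05}

```text
t: 33.35
tool_pos: [0.5374, -0.3616, 0.1556]
tool_rot: [3.127, 0.295, -0.0]
contact_force: [-0.3, 0.1, -0.1]
opening: 0.0501
grip_force: 0.0
```

```bash
python3 -c "
from h import *
plan(.537,-.360,.152,.19);cr()"
```

```text
pos [ 0.5374 -0.3616  0.1556] q6 0.68 F [-0.3  0.1 -0.1] turn [ 0.06  0.01 -0.11] shift(after turn) [-0.0001 -0.0016  0.0036]
pos [ 0.5374 -0.3616  0.1556] F [-0.3  0.1 -0.1] T [0.04 0.02 0.02] rx -0.309 ry -0.228
```

Emit:
jog_arm:
  steps:
    - {"delta_rot":[0,0,0],"linear":[0,-0.0012,0.002],"grip":0.05}
    - {"delta_rot":[0,0,0],"linear":[0,0,0],"grip":0.03}
    - {"delta_rot":[0,0,0],"linear":[0,0,0],"grip":0.0}
    - {"delta_rot":[0,0,0],"linear":[0,0,0],"grip":0.0}
    - {"delta_rot":[0,0,0],"linear":[0,0,0],"grip":0.0}
    - {"delta_rot":[0,0,0],"linear":[0,0,0],"grip":0.0}
    - {"delta_rot":[0,0,0],"linear":[0,0,0],"grip":0.0}
  newtons: 100

```text
t: 34.05
tool_pos: [0.5364, -0.3603, 0.1518]
tool_rot: [-3.128, -0.295, 0.003]
contact_force: [0.2, -2.1, 0.9]
opening: 0.0106
grip_force: 97.7
```

Gripped. Lift straight up.

Emit:
jog_arm:
  steps:
    - {"delta_rot":[0,0,0],"linear":[0,0,-0.01],"grip":0.0}
    - {"delta_rot":[0,0,0],"linear":[0,0,-0.02],"grip":0.0}
    - {"delta_rot":[0,0,0],"linear":[0,0,-0.025],"grip":0.0}
    - {"delta_rot":[0,0,0],"linear":[0,0,-0.025],"grip":0.0}
    - {"delta_rot":[0,0,0],"linear":[0,0,-0.025],"grip":0.0}
    - {"delta_rot":[0,0,0],"linear":[0,0,-0.02],"grip":0.0}
    - {"delta_rot":[0,0,0],"linear":[0,0,0],"grip":0.0}
    - {"delta_rot":[0,0,0],"linear":[0,0,0],"grip":0.0}

```text
t: 34.85
tool_pos: [0.5361, -0.3591, 0.2751]
tool_rot: [-3.124, -0.295, 0.006]
contact_force: [0.5, 0.4, -5.0]
opening: 0.0111
grip_force: 98.8
```

```bash
python3 - <<'E'
from h import *
cr(); grab('scene','s9'); grab('top','t9')
# target: door yaw = pi+ST+theta, centre 94 mm from axis
AX=np.array([.646,.1455]); th=np.deg2rad(60); a=np.pi+ST[2]+th
c=AX+.094*np.array([np.cos(a),np.sin(a)]); print('centre at hang',c)
plan(c[0],c[1]-.08,.27,a)
E
```

```text
pos [ 0.5361 -0.3591  0.2751] F [ 0.5  0.4 -5. ] T [-0.01 -0.01  0.02] rx 0.015 ry 0.014
centre at hang [0.61039285 0.058505  ]
pos [ 0.5356 -0.3589  0.2735] q6 0.68 F [ 0.4  0.8 -5.5] turn [ -0.45   0.12 -56.96] shift(after turn) [ 0.3406 -0.0586  0.0035]
```

Emit:
jog_arm:
  steps:
    - {"delta_rot":[0,0,0],"linear":[0.01,-0.02,0],"grip":0.0}
    - {"delta_rot":[0,0,0],"linear":[0.019,-0.037,0],"grip":0.0}
    - {"delta_rot":[0,0,0],"linear":[0.019,-0.037,0],"grip":0.0}
    - {"delta_rot":[0,0,0],"linear":[0.019,-0.037,0],"grip":0.0}
    - {"delta_rot":[0,0,0],"linear":[0.019,-0.037,0],"grip":0.0}
    - {"delta_rot":[0,0,-5],"linear":[0.01,-0.02,0],"grip":0.0}
    - {"delta_rot":[0,0,-8],"linear":[0,0,0],"grip":0.0}
    - {"delta_rot":[0,0,-8],"linear":[0,0,0],"grip":0.0}
    - {"delta_rot":[0,0,-8],"linear":[0,0,0],"grip":0.0}
    - {"delta_rot":[0,0,-8],"linear":[0,0,0],"grip":0.0}

```text
t: 35.95
tool_pos: [0.5948, -0.1566, 0.2739]
tool_rot: [-2.864, -1.279, 0.008]
contact_force: [-0.2, -0.0, -5.5]
opening: 0.0109
grip_force: 98.9
```

Emit:
jog_arm:
  steps:
    - {"delta_rot":[0,0,-8],"linear":[0,0,0],"grip":0.0}
    - {"delta_rot":[0,0,-7],"linear":[0,0,0],"grip":0.0}
    - {"delta_rot":[0,0,-5],"linear":[0,0,0],"grip":0.0}
    - {"delta_rot":[0,0,0],"linear":[0,0,0],"grip":0.0}
    - {"delta_rot":[0,0,0],"linear":[0,0,0],"grip":0.0}
    - {"delta_rot":[0,0,0],"linear":[0,0,0],"grip":0.0}

```text
t: 36.55
tool_pos: [0.5954, -0.1571, 0.2757]
tool_rot: [-2.606, -1.748, 0.004]
contact_force: [-0.1, 0.5, -4.5]
opening: 0.0107
grip_force: 98.9
```

```bash
python3 - <<'E'
from h import *
cr(); AX=np.array([.646,.1455]); a=np.pi+ST[2]+np.deg2rad(60)
c=AX+.094*np.array([np.cos(a),np.sin(a)]); 
plan(c[0],c[1],.229,a)
for n in('top','scene'): grab(n,n+'10')
P=ctrl.get_obs()['tool_pos']; k=[P[0]-.094*np.cos(a),P[1]-.094*np.sin(a),P[2]+.004]; print('knuckle pred',k)
o=[]
for n in('top','scene'):
    u,v=proj(n,[k])[0].astype(int); print(n,u-38,v-40); o.append(cv2.resize(cv2.imread(f'pics/{n}10.png')[v-40:v+40,u-38:u+38],None,fx=5,fy=5,interpolation=cv2.INTER_CUBIC))
cv2.imwrite('pics/c10.png',np.hstack(o))
E
```

```text
pos [ 0.5954 -0.1571  0.2757] F [-0.1  0.5 -4.5] T [-0.06  0.02  0.01] rx 0.001 ry 0.03
pos [ 0.5954 -0.1571  0.2757] q6 0.01 F [-0.1  0.5 -4.5] turn [-0.25 -0.01 -0.04] shift(after turn) [ 0.2052 -0.0678  0.0467]
knuckle pred [np.float64(0.6312000168512337), np.float64(-0.07016271862507917), np.float64(0.28017857007726726)]
top 224 112
scene 247 137
```

View pics/c10.png

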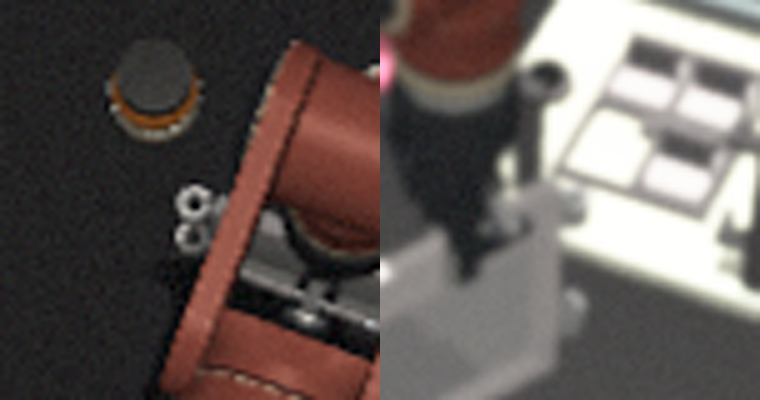

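The top view shows the upper knuckle at crop (193,203) and the lower at (191,236), both clear of obstacles. The jar is at (155,90).

```bash
python3 - <<'E'
from h import *
print(ray('top',262.2,152.2,.2887),ray('top',261.7,158.7,.1837))
im=cv2.imread('pics/top10.png'); c=im[148:164,254:270]; print(c.mean(-1).astype(int))
E
```

```text
[ 0.62911842 -0.0693018   0.2887    ] [ 0.62971074 -0.06868542  0.1837    ]
[[ 33  31  32  37  30  30  31  32  20  26  30  32  34  35  33  31]
 [ 31  36  28  33  35  28  69  85 151 160  97  36  27  32  37  32]
 [ 31  29  34  31  34  43 142 175 142 153 188 153  60  23  44  36]
 [ 36  29  28  28  30 106 165 144  78  77 142 131  70  68 113  85]
 [ 24  31  35  30  25 121 152 102  27  27  98 107  76 103 128 110]
 [ 32  31  31  35  30 100 166 128  27  16 143 142 108 128 117 107]
 [ 36  32  36  29  24  49 158 186 151 158 152  99  87 112  99  95]
 [ 35  34  33  34  34  32  87 119 137 128  92  57  68  79  94 104]
 [ 31  36  31  32  31  13  72  93  87  72  61  40  55  75  99 113]
 [ 34  30  34  33  31  72 168 149  68  73  89  63  58  76 103 110]
 [ 31  34  34  27  21 136 149  92  48  55  91  76  55  88 103 107]
 [ 33  39  34  34  19 163 155  70  34  30  85  81  61  88 107 106]
 [ 31  28  33  34  25 100 115  72  47  54  88  90  92 105 107 107]
 [ 33  30  34  26  29  41 101 112 100 100  77  67  96 110 108 106]
 [ 32  31  34  31  38  33  62  75  75  66  49  55  94 109 106 106]
 [ 32  33  33  27  40  34  28  30  30  37  22  76 107 107 107 107]]
```

Emit:
jog_arm:
  steps:
    - {"delta_rot":[0,0,0],"linear":[0,0,0.02],"grip":0.0}
    - {"delta_rot":[0,0,0],"linear":[0.02,-0.0065,0.02],"grip":0.0}
    - {"delta_rot":[0,0,0],"linear":[0.03,-0.0097,0.006],"grip":0.0}
    - {"delta_rot":[0,0,0],"linear":[0.03,-0.0097,0],"grip":0.0}
    - {"delta_rot":[0,0,0],"linear":[0.03,-0.0097,0],"grip":0.0}
    - {"delta_rot":[0,0,0],"linear":[0.03,-0.0097,0],"grip":0.0}
    - {"delta_rot":[0,0,0],"linear":[0.025,-0.008,0],"grip":0.0}
    - {"delta_rot":[0,0,0],"linear":[0,0,0],"grip":0.0}
    - {"delta_rot":[0,0,0],"linear":[0,0,0],"grip":0.0}
    - {"delta_rot":[0,0,0],"linear":[0,0,0],"grip":0.0}

```text
t: 37.65
tool_pos: [0.6087, 0.015, 0.2307]
tool_rot: [-2.607, -1.749, 0.003]
contact_force: [-0.0, -0.3, -4.6]
opening: 0.0107
grip_force: 98.7
```

```bash
python3 - <<'E'
from h import *
cr(); a=np.pi+ST[2]+np.deg2rad(60)
plan(.6117,.0584,.229,a)
E
```

```text
pos [0.6087 0.015  0.2307] F [-0.  -0.3 -4.6] T [-0.05  0.03  0.01] rx 0.004 ry 0.0
pos [0.6087 0.015  0.2307] q6 0.29 F [-0.  -0.3 -4.6] turn [-0.15  0.02 -0.01] shift(after turn) [ 0.0413 -0.0136  0.0017]
```

Emit:
jog_arm:
  steps:
    - {"delta_rot":[0,0,0],"linear":[0.015,-0.005,0],"grip":0.0}
    - {"delta_rot":[0,0,0],"linear":[0.015,-0.005,0],"grip":0.0}
    - {"delta_rot":[0,0,0],"linear":[0.011,-0.0036,0],"grip":0.0}
    - {"delta_rot":[0,0,0],"linear":[0,0,0],"grip":0.0}
    - {"delta_rot":[0,0,0],"linear":[0,0,0],"grip":0.0}
    - {"delta_rot":[0,0,0],"linear":[0,0,0],"grip":0.0}
    - {"delta_rot":[0,0,0],"linear":[0,0,0],"grip":0.0}

```text
t: 38.35
tool_pos: [0.6116, 0.0586, 0.2308]
tool_rot: [-2.606, -1.75, 0.002]
contact_force: [0.4, 0.2, -4.8]
opening: 0.011
grip_force: 98.8
```

```bash
python3 - <<'E'
from h import *
cr(); a=np.pi+ST[2]+np.deg2rad(60)
plan(.6117,.0584,.229,a)
P=ctrl.get_obs()['tool_pos']; k=np.array([.6455,.1457,.2])
o=[]
for n in('top','scene'):
    grab(n,n+'11'); u,v=proj(n,[k])[0].astype(int); print(n,u-20,v-20); o.append(cv2.resize(cv2.imread(f'pics/{n}11.png')[v-20:v+25,u-20:u+20],None,fx=10,fy=10,interpolation=cv2.INTER_CUBIC))
cv2.imwrite('pics/c11.png',np.hstack(o))
E
```

```text
pos [0.6116 0.0586 0.2308] F [ 0.4  0.2 -4.8] T [-0.01 -0.04 -0.02] rx 0.004 ry 0.008
pos [0.6116 0.0586 0.2308] q6 0.36 F [ 0.4  0.2 -4.8] turn [-0.15 -0.01  0.01] shift(after turn) [-0.0002  0.0001  0.0018]
top 177 133
scene 299 136
```

View pics/c11.png

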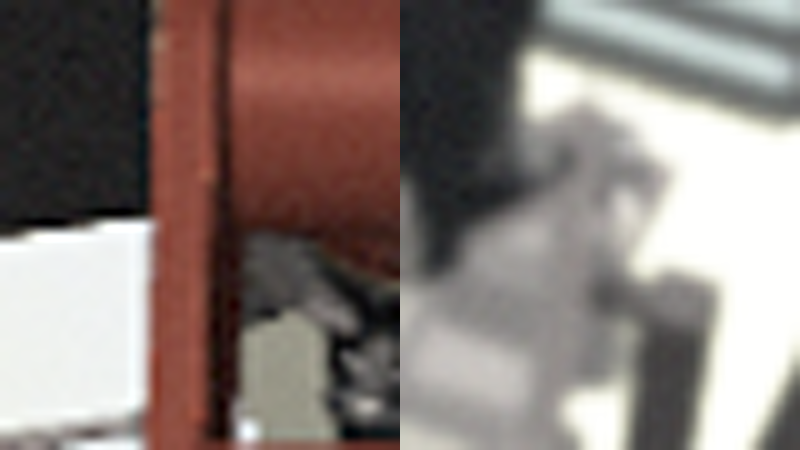

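Emit:
jog_arm:
  steps:
    - {"delta_rot":[0,0,0],"linear":[0,0,0.01],"grip":0.0}
    - {"delta_rot":[0,0,0],"linear":[0,0,0.008],"grip":0.0}
    - {"delta_rot":[0,0,0],"linear":[0,0,0.005],"grip":0.0}
    - {"delta_rot":[0,0,0],"linear":[0,0,0.004],"grip":0.0}
    - {"delta_rot":[0,0,0],"linear":[0,0,0.003],"grip":0.0}
    - {"delta_rot":[0,0,0],"linear":[0,0,0],"grip":0.0}
    - {"delta_rot":[0,0,0],"linear":[0,0,0],"grip":0.0}
    - {"delta_rot":[0,0,0],"linear":[0,0,0],"grip":0.0}

```text
t: 39.25
tool_pos: [0.6118, 0.0589, 0.2013]
tool_rot: [-2.606, -1.751, 0.001]
contact_force: [0.2, 0.3, -4.9]
opening: 0.0105
grip_force: 98.7
```

```bash
python3 -c "
from h import *
cr();plan(.6117,.0584,.179,ST[2]+np.deg2rad(60))"
```

```text
pos [0.6118 0.0589 0.2013] F [ 0.2  0.3 -4.9] T [0.05 0.   0.01] rx 0.006 ry 0.0
pos [0.6118 0.0589 0.2013] q6 0.36 F [ 0.2  0.3 -4.9] turn [-0.11 -0.02  0.04] shift(after turn) [-0.0004  0.0001  0.0223]
```

No contact yet, with the pins 5 mm inside. Continuing down.

Emit:
jog_arm:
  steps:
    - {"delta_rot":[0,0,0],"linear":[0,0,0.003],"grip":0.0}
    - {"delta_rot":[0,0,0],"linear":[0,0,0.003],"grip":0.0}
    - {"delta_rot":[0,0,0],"linear":[0,0,0.002],"grip":0.0}
    - {"delta_rot":[0,0,0],"linear":[0,0,0],"grip":0.0}
    - {"delta_rot":[0,0,0],"linear":[0,0,0],"grip":0.0}

```text
t: 39.75
tool_pos: [0.6114, 0.0588, 0.1925]
tool_rot: [-2.606, -1.75, 0.003]
contact_force: [-1.2, -0.3, -5.6]
opening: 0.0107
grip_force: 98.7
```

```bash
python3 -c "
from h import *
cr();plan(.6117,.0584,.179,ST[2]+np.deg2rad(60))"
```

```text
pos [0.6114 0.0588 0.1925] F [-1.2 -0.3 -5.6] T [-0.04  0.14  0.04] rx -0.009 ry -0.001
pos [0.6114 0.0588 0.1925] q6 0.36 F [-1.2 -0.3 -5.6] turn [-0.18  0.    0.04] shift(after turn) [-0.0003  0.0005  0.0135]
```

Emit:
jog_arm:
  steps:
    - {"delta_rot":[0,0,0],"linear":[0,-0.0005,0.003],"grip":0.0}
    - {"delta_rot":[0,0,0],"linear":[0,0,0.003],"grip":0.0}
    - {"delta_rot":[0,0,0],"linear":[0,0,0.003],"grip":0.0}
    - {"delta_rot":[0,0,0],"linear":[0,0,0.002],"grip":0.0}
    - {"delta_rot":[0,0,0],"linear":[0,0,0],"grip":0.0}
    - {"delta_rot":[0,0,0],"linear":[0,0,0],"grip":0.0}

```text
t: 40.35
tool_pos: [0.611, 0.0591, 0.1817]
tool_rot: [-2.606, -1.75, 0.002]
contact_force: [0.3, 0.1, -3.7]
opening: 0.0106
grip_force: 98.7
```

```bash
python3 -c "
from h import *
cr();plan(.6117,.0584,.179,ST[2]+np.deg2rad(60))"
```

```text
pos [0.611  0.0591 0.1817] F [ 0.3  0.1 -3.7] T [ 0.01 -0.01 -0.02] rx 0.012 ry 0.003
pos [0.611  0.0591 0.1817] q6 0.36 F [ 0.3  0.1 -3.7] turn [-0.16 -0.01  0.03] shift(after turn) [-0.0003  0.0009  0.0027]
```

Excellent. The last few millimetres.

Emit:
jog_arm:
  steps:
    - {"delta_rot":[0,0,0],"linear":[0,0,0.0015],"grip":0.0}
    - {"delta_rot":[0,0,0],"linear":[0,0,0.0012],"grip":0.0}
    - {"delta_rot":[0,0,0],"linear":[0,0,0.001],"grip":0.0}
    - {"delta_rot":[0,0,0],"linear":[0,0,0],"grip":0.0}
    - {"delta_rot":[0,0,0],"linear":[0,0,0],"grip":0.0}

```text
t: 40.85
tool_pos: [0.6111, 0.0591, 0.1784]
tool_rot: [-2.606, -1.751, 0.002]
contact_force: [-0.4, -0.6, -2.7]
opening: 0.0111
grip_force: 99.4
```

```bash
python3 -c "
from h import *
cr();plan(.6117,.0584,.179,ST[2]+np.deg2rad(60))"
```

```text
pos [0.6111 0.0591 0.1784] F [-0.4 -0.6 -2.7] T [0.07 0.21 0.07] rx 0.055 ry -0.059
pos [0.6111 0.0591 0.1784] q6 0.36 F [-0.4 -0.6 -2.7] turn [-0.14 -0.02  0.04] shift(after turn) [-0.0004  0.0008 -0.0006]
```

Emit:
jog_arm:
  steps:
    - {"delta_rot":[0,0,0],"linear":[0,0,0.0006],"grip":0.0}
    - {"delta_rot":[0,0,0],"linear":[0,0,0],"grip":0.02}
    - {"delta_rot":[0,0,0],"linear":[0,0,0],"grip":0.035}
    - {"delta_rot":[0,0,0],"linear":[0,0,0],"grip":0.05}
    - {"delta_rot":[0,0,0],"linear":[0,0,0],"grip":0.05}
    - {"delta_rot":[0,0,0],"linear":[0,0,-0.02],"grip":0.05}
    - {"delta_rot":[0,0,0],"linear":[0,0,-0.03],"grip":0.05}
    - {"delta_rot":[0,0,0],"linear":[0,0,-0.03],"grip":0.05}
    - {"delta_rot":[0,0,0],"linear":[0,0,-0.02],"grip":0.05}
    - {"delta_rot":[0,0,0],"linear":[0,0,0],"grip":0.05}

```text
t: 41.85
tool_pos: [0.6131, 0.0589, 0.2821]
tool_rot: [2.606, 1.751, 0.008]
contact_force: [0.9, -0.0, 0.5]
opening: 0.0503
grip_force: 0.0
```

Emit:
jog_arm:
  steps:
    - {"delta_rot":[0,0,0],"linear":[-0.045,0,0],"grip":0.02}
    - {"delta_rot":[0,0,0],"linear":[-0.045,0,0],"grip":0.0}
    - {"delta_rot":[0,0,0],"linear":[-0.045,0,0],"grip":0.0}
    - {"delta_rot":[0,0,0],"linear":[-0.045,0,0],"grip":0.0}
    - {"delta_rot":[0,0,0],"linear":[-0.03,0,0],"grip":0.0}

```text
t: 42.35
tool_pos: [0.5301, -0.1374, 0.2755]
tool_rot: [-2.606, -1.747, 0.005]
contact_force: [0.9, 0.1, -0.5]
opening: -0.0001
grip_force: 0.0
```

```bash
python3 - <<'E'
from h import *
cr()
o=[]
for n in('top','scene'):
    grab(n,n+'12'); u,v=proj(n,[[.6,.1,.12]])[0].astype(int); print(n,u-40,v-40); o.append(cv2.resize(cv2.imread(f'pics/{n}12.png')[v-40:v+40,u-40:u+40],None,fx=5,fy=5,interpolation=cv2.INTER_CUBIC))
cv2.imwrite('pics/c12.png',np.hstack(o))
E
```

```text
pos [ 0.5301 -0.1374  0.2755] F [ 0.9  0.1 -0.5] T [-0.01 -0.02  0.02] rx 0.263 ry 0.046
top 173 131
scene 260 134
```

View pics/c12.png

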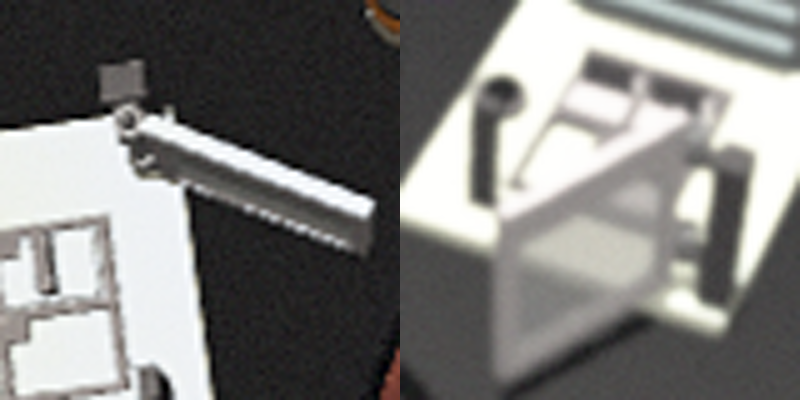

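The door hangs on both pins, open about 60° (hinge at crop (130,120), free edge at (370,210)). Next I put the closed fingers on the outer side of the free edge.

```bash
python3 - <<'E'
from h import *
psi=ST[2]+np.deg2rad(60); tx=np.array([np.cos(psi),np.sin(psi)]);ty=np.array([tx[1],-tx[0]])
p=np.array([.6455,.1457])-.14*tx+.045*ty; plan(p[0],p[1],.185,psi)
for u,v in((374,205),(130,121)): print(ray('top',173+(u+.5)/5-.5,131+(v+.5)/5-.5,.215 if u>200 else .192))
P=world('top',np.load('pics/top12.npy')); q=np.array([.6455,.1457])-.094*tx; u,v=proj('top',[[*q,.215]])[0].round().astype(int); print(P[v-1:v+2,u-1:u+2,2].round(3))
E
```

```text
pos [ 0.5301 -0.1382  0.2756] q6 0.0 F [ 1.2  0.4 -0.3] turn [-0.29  0.05 -0.24] shift(after turn) [0.1664 0.0443 0.0906]
[ 0.58087521 -0.02092874  0.215     ]
[0.64387511 0.14225202 0.192     ]
[[0.215 0.214 0.214]
 [0.207 0.219 0.213]
 [0.213 0.216 0.213]]
```

Emit:
jog_arm:
  steps:
    - {"delta_rot":[0,0,0],"linear":[0,0.044,0],"grip":0.0}
    - {"delta_rot":[0,0,0],"linear":[0.042,0,0],"grip":0.0}
    - {"delta_rot":[0,0,0],"linear":[0.042,0,0],"grip":0.0}
    - {"delta_rot":[0,0,0],"linear":[0.042,0,0],"grip":0.0}
    - {"delta_rot":[0,0,0],"linear":[0.04,0,0],"grip":0.0}
    - {"delta_rot":[0,0,0],"linear":[0,0,0.045],"grip":0.0}
    - {"delta_rot":[0,0,0],"linear":[0,0,0.045],"grip":0.0}
    - {"delta_rot":[0,0,0],"linear":[0,0,0],"grip":0.0}
    - {"delta_rot":[0,0,0],"linear":[0,0,0],"grip":0.0}

```text
t: 43.35
tool_pos: [0.6342, 0.0024, 0.1858]
tool_rot: [-2.603, -1.75, 0.006]
contact_force: [-0.3, -0.2, 0.4]
opening: -0.0001
grip_force: 0.0
```

```bash
python3 - <<'E'
from h import *
psi=ST[2]+np.deg2rad(60); tx=np.array([np.cos(psi),np.sin(psi)]);ty=np.array([tx[1],-tx[0]])
p=np.array([.6455,.1457])-.14*tx+.021*ty; plan(p[0],p[1],.185,psi);cr()
E
```

```text
pos [0.6342 0.0024 0.1858] q6 0.27 F [-0.3 -0.2  0.4] turn [-0.36  0.04  0.07] shift(after turn) [-0.0031 -0.0228  0.0008]
pos [0.6342 0.0024 0.1858] F [-0.3 -0.2  0.4] T [-0.01  0.01 -0.02] rx 0.139 ry 0.079
```

Approach 23 mm to touch, then sweep the arc.

Emit:
jog_arm:
  steps:
    - {"delta_rot":[0,0,0],"linear":[-0.002,-0.012,0],"grip":0.0}
    - {"delta_rot":[0,0,0],"linear":[-0.001,-0.01,0],"grip":0.0}
    - {"delta_rot":[0,0,3],"linear":[-0.001,-0.0073,0],"grip":0.0}
    - {"delta_rot":[0,0,4],"linear":[-0.0011,-0.0098,0],"grip":0.0}
    - {"delta_rot":[0,0,5],"linear":[-0.0013,-0.0123,0],"grip":0.0}
    - {"delta_rot":[0,0,5],"linear":[-0.0013,-0.0123,0],"grip":0.0}
    - {"delta_rot":[0,0,5],"linear":[-0.0013,-0.0123,0],"grip":0.0}
    - {"delta_rot":[0,0,5],"linear":[-0.0013,-0.0123,0],"grip":0.0}
    - {"delta_rot":[0,0,4],"linear":[-0.0011,-0.0098,0],"grip":0.0}
    - {"delta_rot":[0,0,4],"linear":[-0.0011,-0.0098,0],"grip":0.0}

```text
t: 44.35
tool_pos: [0.5408, 0.0514, 0.1902]
tool_rot: [-3.015, -0.881, -0.003]
contact_force: [0.1, 0.4, 0.3]
opening: 0.0003
grip_force: 0.1
```

```bash
python3 - <<'E'
from h import *
cr(); o=ctrl.get_obs(); A=np.array([.6455,.1457]); d=o['tool_pos'][:2]-A
psi=ST[2]; tx=np.array([np.cos(psi),np.sin(psi)]);ty=np.array([tx[1],-tx[0]])
print('station frame: -x',-d@tx,'-y',d@ty,'deg open', np.rad2deg(np.arctan2(d@ty,-d@tx)))
p=A-.14*tx+.021*ty; plan(p[0],p[1],.185,psi)
grab('scene','s13');grab('top','t13')
u,v=proj('scene',[[.55,.1,.15]])[0].astype(int);cv2.imwrite('pics/c13.png',cv2.resize(cv2.imread('pics/s13.png')[v-45:v+45,u-45:u+45],None,fx=6,fy=6,interpolation=cv2.INTER_CUBIC))
E
```

```text
pos [0.5408 0.0514 0.1902] F [0.1 0.4 0.3] T [-0.03 -0.06 -0.03] rx 0.181 ry -0.336
station frame: -x 0.11649380636407244 -y 0.07931814251840129 deg open 34.25011190486583
pos [0.5408 0.0514 0.1902] q6 0.96 F [0.1 0.4 0.3] turn [-2.000e-02 -1.100e-01  2.485e+01] shift(after turn) [-0.0235 -0.0583  0.0052]
```

Emit:
jog_arm:
  steps:
    - {"delta_rot":[0,0,4],"linear":[-0.0011,-0.0098,0],"grip":0.0}
    - {"delta_rot":[0,0,4],"linear":[-0.0011,-0.0098,0],"grip":0.0}
    - {"delta_rot":[0,0,3],"linear":[-0.0009,-0.0073,0],"grip":0.0}
    - {"delta_rot":[0,0,3],"linear":[-0.0009,-0.0073,0],"grip":0.0}
    - {"delta_rot":[0,0,2],"linear":[-0.0007,-0.0049,0],"grip":0.0}
    - {"delta_rot":[0,0,2],"linear":[-0.0007,-0.0049,0],"grip":0.0}
    - {"delta_rot":[0,0,2],"linear":[-0.0007,-0.0049,0],"grip":0.0}
    - {"delta_rot":[0,0,0],"linear":[0,0,0],"grip":0.0}
    - {"delta_rot":[0,0,0],"linear":[0,0,0],"grip":0.0}

```text
t: 45.35
tool_pos: [0.5157, 0.0928, 0.1888]
tool_rot: [-3.121, -0.352, 0.001]
contact_force: [-0.2, 0.0, -1.0]
opening: 0.0
grip_force: 0.0
```

```bash
cat > arc.py <<'E'
from h import *
cr(); o=ctrl.get_obs(); A=np.array([.6455,.1457]); d=o['tool_pos'][:2]-A
psi=ST[2]; tx=np.array([np.cos(psi),np.sin(psi)]);ty=np.array([tx[1],-tx[0]])
print('station frame: -x',-d@tx,'-y',d@ty,'deg open', np.rad2deg(np.arctan2(d@ty,-d@tx)))
p=A-.14*tx+.021*ty; plan(p[0],p[1],.185,psi)
E
python3 arc.py
```

```text
pos [0.5157 0.0928 0.1888] F [-0.2  0.  -1. ] T [ 0.04 -0.05  0.02] rx -0.082 ry -0.031
station frame: -x 0.13578144037472556 -y 0.03489129950583337 deg open 14.41130202940475
pos [0.5157 0.0928 0.1888] q6 1.38 F [-0.2  0.  -1. ] turn [-0.06  0.03  5.12] shift(after turn) [-0.0042 -0.0139  0.0038]
```

Slow final push towards the stop.

Emit:
jog_arm:
  steps:
    - {"delta_rot":[0,0,2.5],"linear":[-0.0015,-0.003,0.001],"grip":0.0}
    - {"delta_rot":[0,0,2.5],"linear":[-0.0015,-0.003,0.001],"grip":0.0}
    - {"delta_rot":[0,0,0],"linear":[0,-0.003,0.001],"grip":0.0}
    - {"delta_rot":[0,0,0],"linear":[0,-0.003,0],"grip":0.0}
    - {"delta_rot":[0,0,0],"linear":[0,-0.002,0],"grip":0.0}
    - {"delta_rot":[0,0,0],"linear":[0,0,0],"grip":0.0}
    - {"delta_rot":[0,0,0],"linear":[0,0,0],"grip":0.0}

```text
t: 46.05
tool_pos: [0.5101, 0.1063, 0.1848]
tool_rot: [-3.133, -0.214, 0.004]
contact_force: [0.4, 0.7, -0.0]
opening: 0.0001
grip_force: 0.1
```

```bash
python3 arc.py
```

```text
pos [0.5101 0.1063 0.1848] F [ 0.4  0.7 -0. ] T [-0.01  0.01 -0.01] rx 2.024 ry 3.191
station frame: -x 0.13948039680852783 -y 0.020769107100764204 deg open 8.469308490716102
pos [0.5101 0.1063 0.1848] q6 1.5 F [ 0.4  0.7 -0. ] turn [-0.08  0.13  0.06] shift(after turn) [-0.0005  0.0002 -0.0002]
```

Emit:
jog_arm:
  steps:
    - {"delta_rot":[0,0,0],"linear":[0,-0.0015,0],"grip":0.0}
    - {"delta_rot":[0,0,0],"linear":[0,-0.0015,0],"grip":0.0}
    - {"delta_rot":[0,0,0],"linear":[0,-0.0015,0],"grip":0.0}
    - {"delta_rot":[0,0,0],"linear":[0,0,0],"grip":0.0}
    - {"delta_rot":[0,0,0],"linear":[0,0,0],"grip":0.0}

```text
t: 46.55
tool_pos: [0.5099, 0.1075, 0.185]
tool_rot: [3.128, 0.211, -0.003]
contact_force: [1.1, -11.6, 0.7]
opening: -0.0001
grip_force: 6.0
```

```bash
python3 arc.py; python3 - <<'E'
from h import *
grab('scene','s14');n='scene'
u,v=proj(n,[[.55,.12,.15]])[0].astype(int);cv2.imwrite('pics/c14.png',cv2.resize(cv2.imread('pics/s14.png')[v-45:v+45,u-50:u+50],None,fx=6,fy=6,interpolation=cv2.INTER_CUBIC))
E
```

```text
pos [0.5099 0.1075 0.185 ] F [  1.1 -11.6   0.7] T [-1.8  -0.15 -0.01] rx -0.041 ry 0.23
station frame: -x 0.13948926280858814 -y 0.019579236509278855 deg open 7.9900502747023525
pos [0.5099 0.1075 0.185 ] q6 1.51 F [  1.1 -11.6   0.7] turn [ 0.35  0.14 -0.02] shift(after turn) [-0.0005  0.0014 -0.    ]
```

View pics/c14.png

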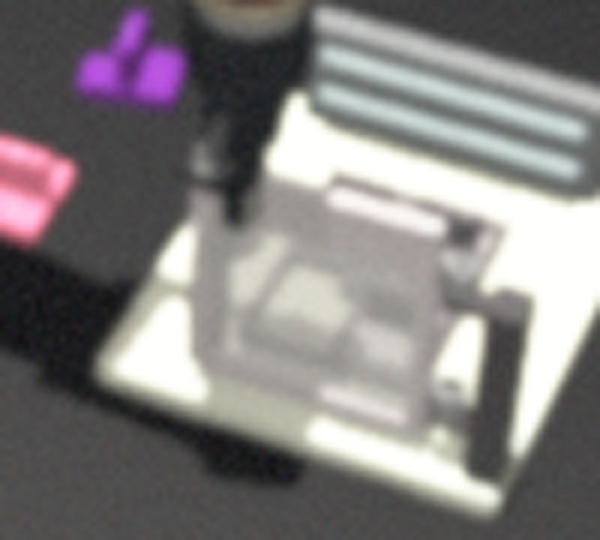

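Emit:
jog_arm:
  steps:
    - {"delta_rot":[0,0,0],"linear":[0,0.005,0],"grip":0.0}
    - {"delta_rot":[0,0,0],"linear":[0,0.015,0],"grip":0.0}
    - {"delta_rot":[0,0,0],"linear":[0,0.015,0],"grip":0.0}
    - {"delta_rot":[0,0,0],"linear":[0,0,-0.04],"grip":0.0}
    - {"delta_rot":[0,0,0],"linear":[0,0,-0.04],"grip":0.0}
    - {"delta_rot":[0,0,0],"linear":[-0.04,0,0],"grip":0.0}
    - {"delta_rot":[0,0,0],"linear":[-0.04,0,0],"grip":0.0}
    - {"delta_rot":[0,0,0],"linear":[-0.04,0,0],"grip":0.0}

```text
t: 47.4
tool_pos: [0.3944, 0.059, 0.2653]
tool_rot: [-3.133, -0.212, 0.004]
contact_force: [-1.0, -0.3, -0.1]
opening: 0.0005
grip_force: 0.0
```

```bash
python3 - <<'E'
from h import *
D=np.median([ctrl.get_image('top')[1] for _ in range(4)],0); grab('top','t15')
P0=world('top',np.load('pics/top0.npy')); im=cv2.imread('pics/avt.png')
s=4000;o=ortho('top',im,.043,.38,.48,.19,.29,s).mean(-1)
m=(o<100).astype(np.uint8); n,l,st,c=cv2.connectedComponentsWithStats(m)
for k in range(1,n):
    if st[k,4]>2000: print(st[k],.48-c[k][1]/s,.29-c[k][0]/s, 2*np.sqrt(st[k,4]/np.pi)/s)
for th in(60,):
    pass
cc=c[1+np.argmax(st[1:,4])]; p=np.array([.48-cc[1]/s,.29-cc[0]/s,.043]); u,v=proj('top',[p])[0].round().astype(int)
print(u,v,np.median([P0[v-1:v+2,u-1:u+2,2]]),world('top',D)[v-2:v+3,u-2:u+3,2].round(3))
plan(p[0],p[1],.08,ST[2])
# door edge now
t=cv2.imread('pics/t15.png'); A=np.array([.6455,.1457]);tx=np.array([np.cos(ST[2]),np.sin(ST[2])])
oo=ortho('top',t,.215,.44,.66,.08,.2,4000).min(-1); m=(oo>190).astype(np.uint8)
q=A-.094*tx; print('door mid expected',q); 
cv2.imwrite('pics/c15.png',cv2.resize(ortho('top',t,.215,.42,.68,.06,.22,2000),None,fx=1,fy=1))
E
```

```text
[  128   149   132   130 13512] 0.4259940793368857 0.24160337107756066 0.03279101699442768
[    0   332   399    67 16705] 0.38635571685124215 0.22944051182280753 0.03646013798897443
179 234 0.00030742365480645014 [[ 0.016  0.02   0.016  0.009 -0.001]
 [ 0.001  0.005  0.    -0.001 -0.   ]
 [ 0.     0.003 -0.005 -0.001  0.002]
 [ 0.001 -0.002  0.001  0.    -0.003]
 [ 0.003 -0.002 -0.002  0.001  0.001]]
pos [0.3959 0.0593 0.2654] q6 1.4 F [ 0.5  0.  -0.1] turn [-0.08  0.06 -0.  ] shift(after turn) [ 0.0135 -0.1698  0.1854]
door mid expected [0.55235654 0.1330392 ]
```

View pics/c15.png

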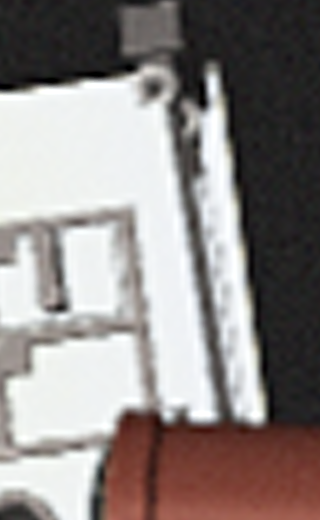

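The picture shows the door lying shut along the hinge–stop line (hinge at (155,85), edge running towards (220,415)). The button is at world (0.426, 0.242).

Emit:
jog_arm:
  steps:
    - {"delta_rot":[0,0,0],"linear":[0.0136,-0.0442,0],"grip":0.0}
    - {"delta_rot":[0,0,0],"linear":[0.0136,-0.0442,0],"grip":0.0}
    - {"delta_rot":[0,0,0],"linear":[0.0136,-0.0442,0],"grip":0.0}
    - {"delta_rot":[0,0,0],"linear":[0.0136,-0.0442,0],"grip":0.0}
    - {"delta_rot":[0,0,0],"linear":[0,0,0.045],"grip":0.0}
    - {"delta_rot":[0,0,0],"linear":[0,0,0.045],"grip":0.0}
    - {"delta_rot":[0,0,0],"linear":[0,0,0.045],"grip":0.0}
    - {"delta_rot":[0,0,0],"linear":[0,0,0.045],"grip":0.0}
    - {"delta_rot":[0,0,0],"linear":[0,0,0],"grip":0.0}
    - {"delta_rot":[0,0,0],"linear":[0,0,0],"grip":0.0}

```text
t: 48.65
tool_pos: [0.4253, 0.2425, 0.0848]
tool_rot: [-3.134, -0.213, 0.007]
contact_force: [0.4, 0.5, -0.4]
opening: 0.0001
grip_force: 0.0
```

```bash
python3 -c "
from h import *
plan(.426,.2416,.043,ST[2]);cr()"
```

```text
pos [0.4253 0.2425 0.0848] q6 1.8 F [ 0.4  0.5 -0.4] turn [-0.06  0.27  0.03] shift(after turn) [0.0006 0.001  0.0418]
pos [0.4253 0.2425 0.0848] F [ 0.4  0.5 -0.4] T [-0.02 -0.03  0.03] rx 0.097 ry 0.228
```

Emit:
jog_arm:
  steps:
    - {"delta_rot":[0,0,0],"linear":[0,0,0.02],"grip":0.0}
    - {"delta_rot":[0,0,0],"linear":[0,0,0.016],"grip":0.0}
    - {"delta_rot":[0,0,0],"linear":[0,0,0.005],"grip":0.0}
    - {"delta_rot":[0,0,0],"linear":[0,0,0.003],"grip":0.0}
    - {"delta_rot":[0,0,0],"linear":[0,0,0.003],"grip":0.0}
    - {"delta_rot":[0,0,0],"linear":[0,0,0],"grip":0.0}
    - {"delta_rot":[0,0,0],"linear":[0,0,0],"grip":0.0}

```text
t: 49.35
tool_pos: [0.4263, 0.2431, 0.0397]
tool_rot: [-3.132, -0.213, -0.001]
contact_force: [0.6, 0.4, 3.4]
opening: 0.0
grip_force: 1.0
```

Emit:
jog_arm:
  steps:
    - {"delta_rot":[0,0,0],"linear":[0,0,0.0015],"grip":0.0}
    - {"delta_rot":[0,0,0],"linear":[0,0,0.0015],"grip":0.0}
    - {"delta_rot":[0,0,0],"linear":[0,0,0],"grip":0.0}
    - {"delta_rot":[0,0,0],"linear":[0,0,0],"grip":0.0}

```text
t: 49.75
tool_pos: [0.4259, 0.243, 0.036]
tool_rot: [-3.132, -0.213, -0.0]
contact_force: [3.5, 0.3, 5.2]
opening: 0.0
grip_force: 2.5
```

Emit:
jog_arm:
  steps:
    - {"delta_rot":[0,0,0],"linear":[0,0,0.0015],"grip":0.0}
    - {"delta_rot":[0,0,0],"linear":[0,0,0.001],"grip":0.0}
    - {"delta_rot":[0,0,0],"linear":[0,0,0],"grip":0.0}
    - {"delta_rot":[0,0,0],"linear":[0,0,0],"grip":0.0}

```text
t: 50.15
tool_pos: [0.4261, 0.2431, 0.0357]
tool_rot: [-3.133, -0.213, 0.002]
contact_force: [-4.2, -2.0, 21.4]
opening: -0.0003
grip_force: 10.0
```

Bottomed out (21 N, no further travel), so the button is fully down. Withdrawing.

Emit:
jog_arm:
  steps:
    - {"delta_rot":[0,0,0],"linear":[0,0,-0.01],"grip":0.0}
    - {"delta_rot":[0,0,0],"linear":[0,0,-0.03],"grip":0.0}
    - {"delta_rot":[0,0,0],"linear":[0,0,-0.045],"grip":0.0}
    - {"delta_rot":[0,0,0],"linear":[0,0,-0.045],"grip":0.0}
    - {"delta_rot":[0,0,0],"linear":[0,0,-0.045],"grip":0.0}
    - {"delta_rot":[0,0,0],"linear":[0,0,-0.045],"grip":0.0}
    - {"delta_rot":[0,0,0],"linear":[-0.03,0.035,0],"grip":0.0}
    - {"delta_rot":[0,0,0],"linear":[-0.03,0.035,0],"grip":0.0}
    - {"delta_rot":[0,0,0],"linear":[0,0.045,0],"grip":0.0}
    - {"delta_rot":[0,0,0],"linear":[0,0.045,0],"grip":0.0}

```text
t: 51.15
tool_pos: [0.3856, 0.0747, 0.251]
tool_rot: [-3.133, -0.216, 0.008]
contact_force: [1.4, -0.7, 0.1]
opening: 0.0001
grip_force: 0.0
```

Emit:
jog_arm:
  steps:
    - {"delta_rot":[0,0,0],"linear":[0,0.045,0],"grip":0.0}
    - {"delta_rot":[0,0,0],"linear":[0,0.045,0],"grip":0.0}
    - {"delta_rot":[0,0,0],"linear":[0,0.045,0],"grip":0.0}
    - {"delta_rot":[0,0,0],"linear":[0,0,0],"grip":0.0}
    - {"delta_rot":[0,0,0],"linear":[0,0,0],"grip":0.0}

```text
t: 51.65
tool_pos: [0.4048, -0.0583, 0.2508]
tool_rot: [-3.131, -0.209, 0.01]
contact_force: [-0.1, 0.3, 1.2]
opening: 0.0001
grip_force: 0.0
```

```bash
python3 look.py 20; for a in 1,1 -1,1 1,-1; do python3 tilt.py $a -1,-1 | grep car; done
```

```text
top car slope [0.042 0.014] z 0.0322 sd 0.0037 98
scene car few
top car slope [-0.009  0.012] z 0.0323 sd 0.0025 94
scene car few
top car slope [ 0.008 -0.013] z 0.0323 sd 0.0024 90
scene car few
```

View pics/L20.png

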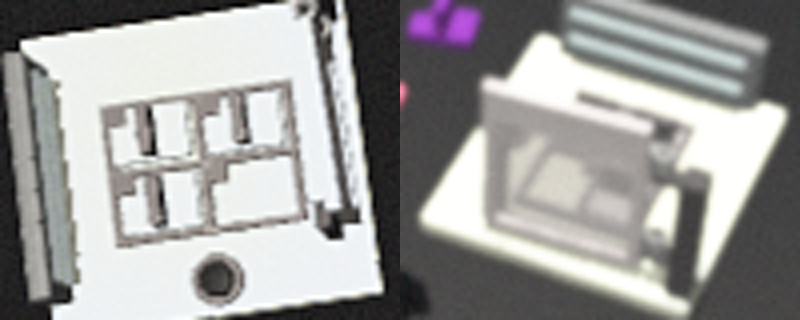

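The final view shows three carriers seated in their pockets, the door shut against its stop (335,225), and the button up (217,277). Handing in.

```bash
python3 -c "
from station import ctrl
print(ctrl.finish_job())"
```

```text
the job is handed in; nothing more can be done
None
```

I handed the job in at about 53 s of the 210 s: all three carriers lie flat in pockets, the door hangs on both pins shut against its stop, and the button was pressed fully down and is up again; the hand-in returned no verdict.

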